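Close up the filter unit

ROBOT

A 7-joint arm with a two-finger parallel gripper is mounted at the origin on the work surface. World frame = base frame: x ahead of the robot, y to its left, z up, the work surface at z = 0. Lengths are in m, angles in rad, forces in N, time in s.
With the tool pointing down it reaches from about 0.35 to 0.9 m from the base axis. Payload 8.1 kg.
Tool frame: the origin (TCP) lies midway between the tips of the shut fingers; the grasp point (between the pads) lies 19 mm behind it; z points along the fingers, y is the line along which they close (so a half turn about z gives the same grasp; the last joint's range is limited). The gripper opens to 92 mm and grips with 3 to 60 N. Pads are 19 mm wide; open, the fingers measure 130 mm over their backs; the gripper's body (75 mm by 190 mm) begins 47 mm behind the grasp point.
Start: joints at [1.003, 0.434, 0.025, 1.573, -0.012, 1.134, -0.075], TCP at [0.28, -0.559, 0.227] pointing down, gripper open.
Joint ranges: [-2.62, 2.62], [-0.44, 2.09], [-1.27, 1.32], [0.08, 2.57], [-1.32, 4.46], [0.12, 2], [-2.74, 2.74]. Speed limits (rad/s): [2.22, 2.22, 3.01, 3.01, 3.14, 3.14, 3.14].

INTERFACE

Orientations are given as a rotation vector (axis times angle).
In Python, from cell import observe, cams, job gives the robot as it stands. The module is installed in compiled form; this text tells all that it offers.
- The arm moves only by the tool step_arm, never from a script. Its argument "steps" is a list of rows, each a list of 6 numbers: the shift along the world's x, y, z in mm, then the turn, a rotation vector about the world's x, y, z in rad. In form: [[dx, dy, dz, rx, ry, rz], ...]. A call has 1 to 20 rows; each row shifts and turns the commanded pose from where the row before left it; what a row does not reach is not made up. A row lasts 1/12 s, in which the tool goes at most 41.7 mm and 7.16 degrees, less where a joint would pass 70% of its speed; a pose out of reach is approached as far as the arm can. A call with a gripper value outside its range is refused whole. "gripper" is the opening, from 0 (shut) to 1 (fully open), set as the call begins (left out, the last holds). The fingers move at their own pace and stop on an object; "force" is the grip in N (left out, the last holds). Time passes only in rows, so rows that do not move let the fingers close. It gives the time, the measured TCP pose, the force, the opening and the grip force at its end, in the units of the state.
- observe(): the state, without advancing time (a new reading comes with each control period).
- cams.get_image(name): name is "scene" or "top"; returns the picture (420x560x3 uint8, red, green, blue); there is no depth.
- cams.get_calibration(name): a dict with "fov_y" (degrees; the focal length in pixels is half the picture's height over the tangent of half this angle, whatever the lens; pixels are square), "cx", "cy" (the principal point, pixels), "world_to_cam" (4x4, takes a point from world to camera coordinates). Camera axes: x right, y up, looking along -z (the intrinsics and any distortion apply to the point x, -y, -z); pixel columns grow to the right and rows downward; lengths in m; the calibration is good to about 2 mm. A picture is of the moment at which its call begins. get_calibration takes no time and is no camera call.
- job.sign_off(): hands the job in; it is judged then, once.
The state is a dict: "clock": time; "joints": joint angles; "dq": joint speeds; "joint_efforts": joint torques, N m; "position": TCP position; "ee_rot": TCP orientation; "force": force on the tool from outside, world axes, zero at the start; "ft_torque": the same for the moment, N m; "width": opening from 0.0 (shut) to 1.0 (fully open); "gripper_force": force on a finger pad.
Only numpy, scipy, OpenCV 4.12 (cv2) and the standard library are available. Lean on these libraries where they do the work, as an engineer would, in place of code of your own. Each camera call takes 0.05 s, during which the arm holds its last target. There are 200 camera calls.

TASK

A microscope objective was left standing in the open drawer of the white filter unit: lift it out and set it down gently, upright, on the cork pad in the free compartment of the black parts tray. Then push the drawer fully home until it seats in its catch, and after that turn the turret on top of the unit the short way until the nose of its grip points at the small fin near the front edge and it rests in that click position. Leave everything else on the bench where it is.

Things in the scene. Friction and masses are not known exactly. Their poses are not given: they have to be found in the camera images.
- unit: white painted filter unit, fixed, 180 deep (x) x 160 wide (y) x 100 mm high; origin: centre of its underside on the bench; its front, with the drawer, looks along its own -x. On top: the black turret, axis 20 mm ahead (-x) of the origin, and 25 to 65 mm behind the origin a black catch housing, top 123 mm high
- drawer (a joint): how far the drawer is pulled out of the unit along the unit's -x, m: 0 = fully home, about 0.07 to 0.095 at the start. It runs freely, meets its spring catch at 0.011, goes over the hump at 0.005 (about 6 N) and is then drawn in to 0; short of the hump it stays or comes back out
- drawer_knob (a point): middle of the outer (front) end of the drawer's black knob: a disc 22 mm across and 8 mm thick on a stem, end standing 28 mm ahead of the unit's front when the drawer is home, 66 mm above the bench. The white drawer front behind it (16 mm behind this point) is 156 wide, from 30 to 88 mm above the bench.
- drawer_floor (a point): centre of the drawer's inner floor, moving with it. The drawer is an open aluminium tray 122 x 122 mm inside, its floor 37 and its side walls' top 78 mm above the bench. The opening in the unit ends 90 mm above the bench, so the objective does not pass under it
- turret (a joint): angle of the turret about the vertical axis, rad, positive counter-clockwise from above: 0 = nose at the fin. It clicks every 0.628 rad (36 degrees) and pulls itself into the nearest click position; at the start it is one or two clicks on the positive side of 0, so the short way is clockwise seen from above. About 0.2 N m turns it over a click
- turret_grip (a point): point on the turret's axis at the height to grip, 132 mm above the bench: the middle of an upright aluminium bar 32 long x 14 wide x 28 mm high (top 142 mm above the bench) on a black scalloped disc 92 mm across whose top is 114 mm above the bench. The point's x axis lies along the bar, -x towards the nose
- turret_nose (a point): tip of the low narrow nose (8 mm wide, up to 126 mm above the bench) that sticks out of one end of the bar, 40 mm from the turret's axis
- index_mark (a point): top of the small dark steel fin (5 mm wide, 12 mm high) on the unit's top near its front edge, 57 mm ahead of the turret's axis, 112 mm above the bench
- objective: steel microscope objective, 82 mm high, standing upright in the open drawer, 180 g or so: body 34 mm across up to 46 mm, then a neck 24 mm across from 52 mm to the top at 82 mm; origin: centre of its underside
- tray: black parts tray, fixed, 90 (x) x 252 (y) x 24 mm high, walls 4 mm, floor 4 mm thick, three compartments in a row along its y, each about 79 x 82 mm inside, centres 0.083 m apart; origin: centre of its underside
- cork_pad: round cork pad 48 mm across, 3 mm thick, fixed in the middle of the free compartment, its top 7 mm above the bench; origin: centre of its underside. The objective stands within 15 mm of its middle
- eyepiece: bystander in one tray compartment: grey stepped eyepiece, 38 mm across, 50 mm high; origin: centre of its underside
- jar: bystander in one tray compartment: small amber jar, 40 mm across, 55 mm high; origin: centre of its underside
- stand_a: bystander close to the +y side of the open drawer: magnetic stand, blue base 50 x 50 x 60 mm with an orange button, steel post to 170 mm, a bar at 145 mm that reaches 75 mm along its own y; origin: centre of its underside
- stand_b: bystander behind the tray: the same kind of stand, 220 mm high, bar at 195 mm; origin: centre of its underside
- beaker: bystander at the unit's -y side: glass beaker 60 mm across, 80 mm high; origin: centre of its underside
- petri: bystander at the unit's +y side: closed clear Petri dish 58 mm across, 18 mm high; origin: centre of its underside
- slide_box: bystander: flat grey slide box 90 x 70 x 32 mm; origin: centre of its underside
Things that resemble listed ones, but are neither listed nor needed, are in the scene too. Several things look just like the cork_pad: the one meant starts nearest to the robot's base.

How it is judged:
On the way, in this order (a step that is already met when the one before it is completed fails the run):
1. the objective stands released and upright on the cork pad (horizontal distance between objective and cork_pad below 0.015 m and angle between objective's own z axis and vertical below 0.1 rad and z of objective in the frame of cork_pad between 0 and 0.008 m and contact force between objective and the fingers below 0.05 N and linear speed of objective below 0.03 m/s), for 0.2 s.
2. then the drawer is home in its catch (value of joint drawer below 0.003 m), for 0.2 s.
3. then the turret rests with its nose at the fin (value of joint turret between -0.1 and 0.1 rad and velocity of joint turret between -0.1 and 0.1 rad/s), for 0.2 s.
At the end, for the whole second after the job is handed in: The objective stands upright (within 0.1 rad), released and at rest on the cork pad, its middle within 15 mm of the pad's; the drawer is home (joint under 0.003 m); the turret rests within 0.1 rad of 0, nose at the fin (all of step 1 and all of step 3 and value of joint drawer below 0.003 m); the robot touches nothing.
It fails at once if another thing on the bench is pushed away by more than 20 mm (distance of any of eyepiece, jar, stand_a, stand_b, beaker, petri, slide_box from where it was at the start of the episode above 0.02 m).
It fails at once if another thing on the bench is tipped (angle between any of eyepiece, jar, stand_a, stand_b, beaker, petri, slide_box's own z axis and vertical above 0.4 rad).
It fails at once if the objective is dropped (contact force between objective and the fingers below 0.05 N and linear speed of objective above 0.5 m/s).
It fails at once if the objective is tipped over (angle between objective's own z axis and vertical above 0.8 rad).
It also fails if it takes over 72 s, if anything falls off the work surface, if the arm or the gripper's body presses on something with over 40 N, if the wrist force passes 120 N, or if a joint passes its speed limit or range.

## Working session

There is one attempt and no reset: what is moved stays moved. The work goes in short steps, Python scripts to look and compute and a tool call to move; the robot and the scene stay as the last step left them, time stands still between calls to the robot, and variables do not carry over. Pictures are saved under pics/ and viewed, at most 10 in all, crops included, and the job is handed in when it is done.

Besides the shell and the picture viewer there is one more tool, called after ">>>" by a JSON object that holds its "api" and its "payload", one argument or row to a line. step_arm: Moves the arm, as the interface text tells. Its arguments: {"type":"object","properties":{"steps":{"type":"array","items":{"type":"array","items":{"type":"number"}}},"gripper":{"type":"number"},"force":{"type":"number"}},"required":["steps"]}

```bash
mkdir -p pics; cat > h.py <<'E'
import numpy as np, cv2
from cell import observe, cams, job
def shot(n,f):
    im=cams.get_image(n); cv2.imwrite('pics/'+f+'.png',im[:,:,::-1]); return im
def K(n):
    c=cams.get_calibration(n); f=210/np.tan(np.radians(c['fov_y'])/2); return c,f,np.array(c['world_to_cam'])
def ray(n,u,v):
    c,f,T=K(n); d=np.array([(u-c['cx'])/f,-(v-c['cy'])/f,-1]); R=T[:3,:3]; return -R.T@T[:3,3],R.T@d
def onz(n,u,v,z):
    o,d=ray(n,u,v); return o+d*(z-o[2])/d[2]
def proj(n,p):
    c,f,T=K(n); q=T[:3,:3]@np.array(p)+T[:3,3]; return np.array([c['cx']+f*q[0]/-q[2],c['cy']-f*q[1]/-q[2]])
def two(a,b):
    (o1,d1),(o2,d2)=ray('scene',*a),ray('top',*b)
    s=np.linalg.lstsq(np.c_[d1,-d2],o2-o1,rcond=None)[0]; p,q=o1+s[0]*d1,o2+s[1]*d2
    return (p+q)/2,np.linalg.norm(p-q)
E
python3 - <<'E'
from h import *
for n in('scene','top'):
    shot(n,n+'0'); c,f,T=K(n); print(c,f,-T[:3,:3].T@T[:3,3])
print(observe())
E
```

```text
{'fov_y': 54.341729889090516, 'cx': 275.153815493311, 'cy': 206.5933895222393, 'world_to_cam': array([[-0.43095888,  0.902294  ,  0.01183133,  0.26069179],
       [-0.51627949, -0.25729941,  0.81685525,  0.23951359],
       [ 0.74008779,  0.34592275,  0.57672135, -1.5833603 ],
       [ 0.        ,  0.        ,  0.        ,  1.        ]])} 409.1273993659379 [1.40782902 0.37412641 0.71442543]
{'fov_y': 49.80337395739651, 'cx': 276.57544509360946, 'cy': 209.0986524027325, 'world_to_cam': array([[ 0.01048412, -0.99992817, -0.00580878,  0.00934233],
       [ 0.9771585 ,  0.00901197,  0.21232062, -0.62717851],
       [-0.21225302, -0.00790209,  0.97718279, -1.18584406],
       [ 0.        ,  0.        ,  0.        ,  1.        ]])} 452.37139558395904 [0.36105589 0.00562312 1.29200361]
{'clock': 0.1, 'joints': array([ 1.00337583,  0.43519055,  0.02498892,  1.57395659, -0.01163069,
        1.13401359, -0.07508851]), 'dq': array([ 1.25944237e-03, -2.04569006e-03, -1.75554761e-03, -1.47881154e-03,
        5.55386999e-04, -3.13333999e-04, -8.79155244e-05]), 'joint_efforts': array([ 2.95024787e-03, -6.69121957e+01,  9.87817682e-01, -3.15146363e+01,
       -6.05117180e-02,  3.73555615e-02,  6.24999325e-05]), 'position': array([ 0.27992196, -0.55831781,  0.22601964]), 'ee_rot': array([-3.05583961e+00, -7.23142058e-01,  6.79468411e-04]), 'force': array([-0.05548027,  0.45093098,  0.86962331]), 'ft_torque': array([-0.0026136 , -0.02350959, -0.00453529]), 'gripper_force': 0.0, 'width': 0.9984739021316212}
```

View pics/scene0.png

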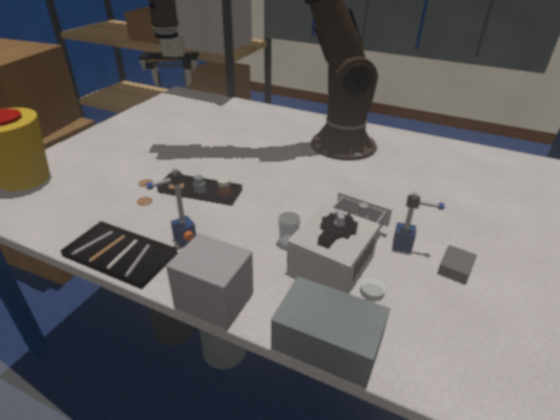

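View pics/top0.png

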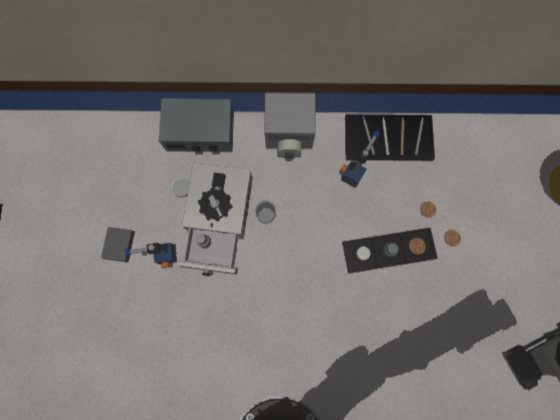

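```bash
python3 - <<'E'
from h import *
t=cv2.imread('pics/top0.png'); s=cv2.imread('pics/scene0.png')
f=lambda im,x,y,w,h,k:cv2.resize(im[y:y+h,x:x+w],(w*k,h*k),interpolation=cv2.INTER_CUBIC)
a=f(t,160,160,130,120,3); b=f(t,335,190,130,90,3)
c=f(s,265,175,140,120,3)[:,:400]; d=f(s,130,160,130,60,3)
o=np.zeros((600,800,3),np.uint8)
o[:360,:390]=a; o[:270,400:790]=b; o[400:580,:390]=d; o[280:600,400:800]=cv2.resize(c,(400,320)) if 0 else c[:320]
cv2.imwrite('pics/crop1.png',o)
E
```

```text
(no output)
```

View pics/crop1.png

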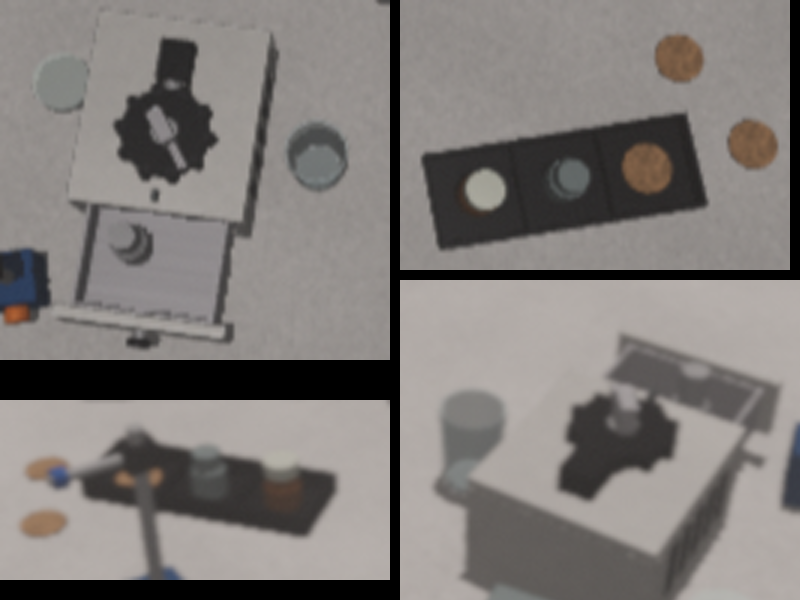

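```bash
python3 - <<'E'
from h import *
np.set_printoptions(precision=4,suppress=True)
A=lambda x,y:(160+x/3-.3,160+y/3-.3); B=lambda x,y:(335+(x-400)/3-.3,190+y/3-.3)
U=[onz('top',*A(*p),.1) for p in[(100,10),(272,33),(243,220),(70,200)]]
V=[onz('top',*B(*p),.024) for p in[(424,155),(685,114),(706,206),(440,248)]]
for P in(U,V):
    P=np.array(P);print(P,P.mean(0),[np.linalg.norm(P[i]-P[i-1]) for i in range(4)])
# unit yaw: +x axis from front mid to back mid
U=np.array(U);d=(U[0]+U[1]-U[2]-U[3]);print('unit yaw',np.arctan2(d[1],d[0]))
d=(U[0]-U[1]+U[3]-U[2]);print('unit yaw(y)',np.arctan2(-d[0],d[1]))
V=np.array(V);d=(V[0]-V[1]+V[3]-V[2]);print('tray yaw',np.arctan2(-d[0],d[1]))
L=dict(objtop=(A(124,235),.082+.037),bar=(A(163,126),.142),nose=(A(183,167),.126),fin=(A(155,194),.112),knob=(A(138,343),.066),drwL=(A(54,312),.088),drwR=(A(228,332),.088),pad=(B(647,168),.007),eye=(B(574,176),.05),jar=(B(486,188),.055),disc=(A(165,132),.114),housing_back=(A(178,40),.123))
for k,(p,z) in L.items(): w=onz('top',*p,z);print(k,np.round(p,1),w,'scene',proj('scene',w))
# fine: circle pad by colour mask in both
for n in('top','scene'):
    im=cv2.imread('pics/%s0.png'%n);h=cv2.cvtColor(im,cv2.COLOR_BGR2HSV)
    m=cv2.inRange(h,(4,75,60),(18,255,255));k,l,s,c=cv2.connectedComponentsWithStats(m)
    for i in range(1,k):
        if 15<s[i,4]<600:print(n,s[i],c[i],onz(n,*c[i],.007))
E
```

```text
[[0.748  0.2473 0.1   ]
 [0.7273 0.0884 0.1   ]
 [0.5538 0.1103 0.1   ]
 [0.5703 0.2652 0.1   ]] [0.6498 0.1778 0.1   ] [np.float64(0.17853429203593082), np.float64(0.16017393385235054), np.float64(0.1748925104277599), np.float64(0.15585534680055296)]
[[ 0.545  -0.1717  0.024 ]
 [ 0.5865 -0.4192  0.024 ]
 [ 0.4996 -0.4334  0.024 ]
 [ 0.4582 -0.1848  0.024 ]] [ 0.5223 -0.3022  0.024 ] [np.float64(0.08773873721904756), np.float64(0.25088850583098954), np.float64(0.08800417875669622), np.float64(0.2520297436890989)]
unit yaw -0.1129154343476491
unit yaw(y) -0.11820624570315354
tray yaw 0.16548947711408732
objtop [201. 238.] [0.5365 0.2122 0.119 ] scene [362.2718 204.5705]
bar [214.  201.7] [0.6291 0.1785 0.142 ] scene [339.1406 212.9925]
nose [220.7 215.4] [0.5961 0.1619 0.126 ] scene [336.2666 209.4078]
fin [211.4 224.4] [0.5743 0.1877 0.112 ] scene [348.2633 212.0825]
knob [205.7 274. ] [0.4467 0.2045 0.066 ] scene [365.7914 202.9503]
drwL [177.7 263.7] [0.4717 0.2766 0.088 ] scene [390.9845 207.8256]
drwR [235.7 270.4] [0.4556 0.1218 0.088 ] scene [337.3426 190.6906]
pad [417.  245.7
[... 878 characters left out ...]
60.2   ] [-0.5542 -1.352   0.007 ]
scene [234  64  30  34 525] [244.4438  80.9143] [-0.4682 -0.6928  0.007 ]
scene [272  86  57  17 402] [300.6418  93.8856] [-0.4248 -0.3527  0.007 ]
scene [140 180  10   6  32] [143.4688 182.2812] [ 0.5673 -0.4924  0.007 ]
scene [180 183   4   5  18] [181.5    184.7778] [ 0.5247 -0.3733  0.007 ]
scene [168 184   6   5  26] [170.6538 186.    ] [ 0.5462 -0.3999  0.007 ]
scene [219 187  11   7  47] [224.1915 189.766 ] [ 0.4886 -0.235   0.007 ]
scene [138 198  13   7  75] [143.92   200.8667] [ 0.6507 -0.4201  0.007 ]
scene [183 230  11  11  78] [188.0385 235.0256] [ 0.7266 -0.2045  0.007 ]
scene [ 90 235  35  26 184] [106.9076 247.5489] [ 0.8627 -0.363   0.007 ]
```

```bash
python3 - <<'E'
from h import *
np.set_printoptions(precision=4,suppress=True)
for n in('top','scene'):
    im=cv2.imread('pics/%s0.png'%n);h=cv2.cvtColor(im,cv2.COLOR_BGR2HSV)
    m=cv2.inRange(h,(100,110,30),(130,255,255));k,l,s,c=cv2.connectedComponentsWithStats(m)
    for i in range(1,k):
        if 10<s[i,4]<900:print(n,s[i],c[i],onz(n,*c[i],.06))
for p in[(150,248),(153,248),(156,248)]: print(p,onz('top',*p,.17))
for z in(.145,.17): print(onz('scene',413,201,z))
im=cv2.imread('pics/top0.png')
cv2.imwrite('pics/st.png',np.hstack([cv2.resize(im[225:285,100:200],None,fx=5,fy=5,interpolation=2)[:, :400],cv2.resize(cv2.imread('pics/scene0.png')[185:255,375:455],(400,300),interpolation=2)]))
E
```

```text
top [238  94   4   5  12] [239.0833  95.4167] [0.9708 0.1298 0.06  ]
top [372 131   8   7  33] [376.     133.4242] [ 0.855  -0.2692  0.06  ]
top [345 167  20  15 131] [354.916  174.0382] [ 0.7323 -0.2052  0.06  ]
top [155 244  17  18 137] [163.8394 255.4964] [0.4962 0.322  0.06  ]
top [125 249   5   7  27] [126.963 252.037] [0.5047 0.4237 0.06  ]
scene [110   0  39  20 439] [125.6128   6.3394] [-1.6085 -2.5208  0.06  ]
scene [416   0  12  48  91] [421.6044  21.6154] [-2.225  -0.0745  0.06  ]
scene [120  49  33  35 638] [134.2382  66.4624] [-0.2629 -1.2452  0.06  ]
scene [171  62  11   2  16] [176.5625  62.6875] [-0.4235 -1.09    0.06  ]
scene [159  67  24  20 412] [170.9272  75.7597] [-0.2264 -0.9779  0.06  ]
scene [ 84 107  21  11 127] [ 91.9764 111.9213] [ 0.2978 -0.9738  0.06  ]
scene [ 92 315   6   7  13] [ 93.6154 318.    ] [ 1.0757 -0.176   0.06  ]
scene [192 362   8   7  19] [196.0526 365.8947] [1.0754 0.0676 0.06  ]
(150, 248) [0.5025 0.3295 0.17  ]
(153, 248) [0.5026 0.322  0.17  ]
(156, 248) [0.5027 0.3145 0.17  ]
[0.503  0.3281 0.145 ]
[0.5427 0.3301 0.17  ]
```

View pics/st.png

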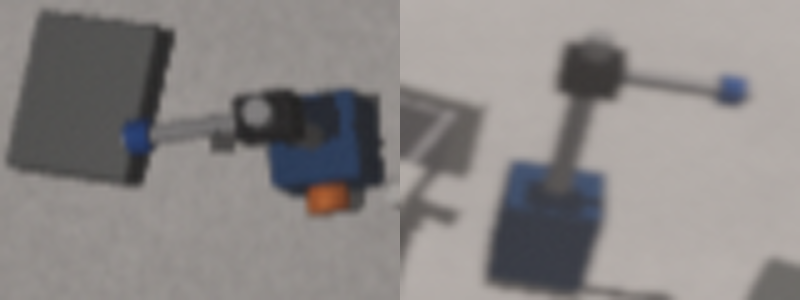

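>>> {"api": "step_arm", "payload": {
  "steps": [
    [13,40,5,0,0,0.12],
    [13,40,0,0,0,0.12],
    [13,40,0,0,0,0.12],
    [13,40,0,0,0,0.12],
    [13,40,0,0,0,0.12],
    [13,40,0,0,0,0.12],
    [13,40,0,0,0,0.12],
    [13,40,0,0,0,0.12],
    [13,40,0,0,0,0.12],
    [13,40,0,0,0,0.12]
  ],
  "gripper": 0.5
}}

```text
clock: 0.93
position: [0.4087, -0.1608, 0.2317]
ee_rot: [2.108, 2.329, -0.0]
force: [0.9, -0.3, -0.2]
width: 0.502
gripper_force: 0.0
```

>>> {"api": "step_arm", "payload": {
  "steps": [
    [12.8,37.3,0,0,0,0.1087],
    [12.8,37.3,0,0,0,0.1087],
    [12.8,37.3,0,0,0,0.1087],
    [12.8,37.3,0,0,0,0.1087],
    [12.8,37.3,0,0,0,0.1087],
    [12.8,37.3,0,0,0,0.1087],
    [12.8,37.3,0,0,0,0.1087],
    [12.8,37.3,0,0,0,0.1087],
    [12.8,37.3,0,0,0,0.1087],
    [12.8,37.3,0,0,0,0.1087],
    [0,0,-20,0,0,0],
    [0,0,-20,0,0,0],
    [0,0,-20,0,0,0],
    [0,0,-15,0,0,0],
    [0,0,0,0,0,0]
  ],
  "gripper": 0.45
}}

```text
clock: 2.18
position: [0.535, 0.209, 0.1532]
ee_rot: [-0.607, -3.078, 0.005]
force: [-0.2, -0.8, 0.3]
width: 0.448
gripper_force: 0.0
```

```bash
python3 - <<'E'
from h import *
t=shot('top','t1'); s=shot('scene','s1')
f=lambda im,x,y,w,h:cv2.resize(im[y:y+h,x:x+w,::-1],(400,400),interpolation=2)
cv2.imwrite('pics/c2.png',np.hstack([f(t,160,190,100,100),f(s,300,140,120,120)]))
print(proj('scene',observe()['position']),proj('scene',(.5365,.2122,.119)))
E
```

```text
[363.4904752  192.09027625] [362.26969168 204.58099992]
```

View pics/c2.png

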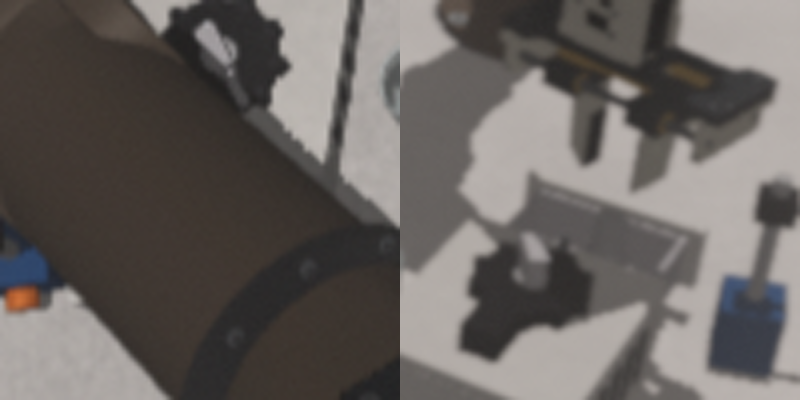

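>>> {"api": "step_arm", "payload": {
  "steps": [
    [1.5,3,-12,0,0,0],
    [0,0,-12,0,0,0],
    [0,0,-12,0,0,0],
    [0,0,-12,0,0,0],
    [0,0,-8,0,0,0],
    [0,0,-5,0,0,0],
    [0,0,0,0,0,0]
  ]
}}

```text
clock: 2.87
position: [0.5376, 0.2128, 0.0942]
ee_rot: [-0.608, -3.08, 0.002]
force: [-0.3, 0.3, 0.1]
width: 0.449
gripper_force: 0.0
```

>>> {"api": "step_arm", "payload": {
  "steps": [
    [0,0,0,0,0,0],
    [0,0,0,0,0,0],
    [0,0,0,0,0,0],
    [0,0,0,0,0,0],
    [0,0,0,0,0,0],
    [0,0,0,0,0,0]
  ],
  "gripper": 0.15,
  "force": 20
}}

```text
clock: 3.37
position: [0.5387, 0.2134, 0.0962]
ee_rot: [0.608, 3.081, 0.001]
force: [-0.7, -0.3, 3.2]
width: 0.248
gripper_force: 20.0
```

>>> {"api": "step_arm", "payload": {
  "steps": [
    [0,0,5,0,0,0],
    [0,0,10,0,0,0],
    [0,0,15,0,0,0],
    [0,0,20,0,0,0],
    [0,0,20,0,0,0],
    [0,0,20,0,0,0],
    [0,0,15,0,0,0],
    [0,0,10,0,0,0],
    [0,0,0,0,0,0]
  ]
}}

```text
clock: 4.12
position: [0.5392, 0.214, 0.2133]
ee_rot: [0.608, 3.079, 0.003]
force: [1.1, 0.5, -1.4]
width: 0.25
gripper_force: 20.0
```

```bash
python3 - <<'E'
from h import *
s=shot('scene','s2')
cv2.imwrite('pics/c3.png',cv2.resize(s[120:240,290:430,::-1],(560,480),interpolation=2))
p=observe()['position'];print(p,proj('scene',p),proj('scene',p-[0,0,.059]),proj('scene',p+[0,0,.023]))
E
```

```text
[0.53866683 0.21349136 0.21167778] [367.70894627 173.74388746] [364.35057841 194.11494833] [369.08160852 165.41764469]
```

View pics/c3.png

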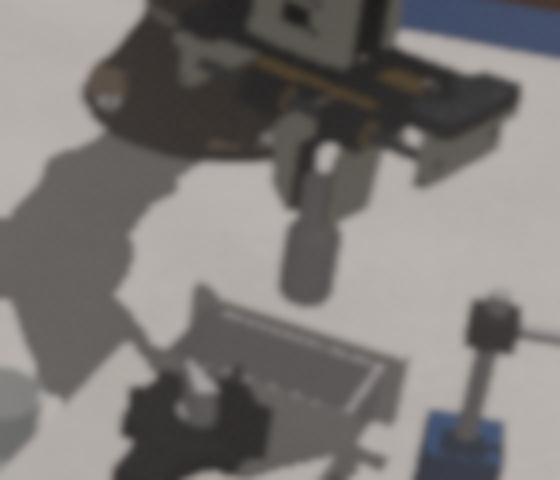

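>>> {"api": "step_arm", "payload": {
  "steps": [
    [0,-10,0,0,0,0],
    [0,-20,0,0,0,-0.04],
    [0,-32,0,0,0,-0.04],
    [0,-34,0,0,0,-0.04],
    [0,-34,0,0,0,-0.04],
    [0,-34,0,0,0,-0.04],
    [0,-34,0,0,0,-0.04],
    [0,-34,0,0,0,-0.04],
    [0,-34,0,0,0,-0.04],
    [0,-34,0,0,0,-0.04],
    [0,-34,0,0,0,-0.04],
    [0,-34,0,0,0,-0.04],
    [0,-34,0,0,0,-0.04],
    [0,-34,0,0,0,-0.04],
    [0,-34,0,0,0,-0.04],
    [0,-34,0,0,0,-0.04],
    [0,-34,0,0,0,-0.04],
    [0,-34,0,0,0,-0.02],
    [0,-20,0,0,0,0],
    [-2,-6,0,0,0,0]
  ]
}}

```text
clock: 5.83
position: [0.5335, -0.3902, 0.2083]
ee_rot: [-1.581, -2.712, 0.004]
force: [0.6, 0.1, -1.9]
width: 0.25
gripper_force: 20.0
```

>>> {"api": "step_arm", "payload": {
  "steps": [
    [0,0,-20,0,0,0],
    [0,0,-25,0,0,0],
    [0,0,-25,0,0,0],
    [0,0,-25,0,0,0],
    [0,0,-15,0,0,0],
    [0,0,0,0,0,0],
    [0,0,0,0,0,0]
  ]
}}

```text
clock: 6.42
position: [0.5351, -0.384, 0.0993]
ee_rot: [-1.572, -2.716, -0.001]
force: [-0.6, 0.8, -0.7]
width: 0.248
gripper_force: 20.0
```

```bash
python3 - <<'E'
from h import *
s=shot('scene','s3')
cv2.imwrite('pics/c4.png',cv2.resize(s[110:230,110:250,::-1],(560,480),interpolation=2))
p=observe()['position'];print(p,observe()['force'],proj('scene',p),proj('scene',p-[0,0,.059]),proj('scene',p+[0,0,.023]))
E
```

```text
[ 0.53613683 -0.38451549  0.10078463] [ 0.87509205 -0.18939349 -1.38861333] [172.62880368 159.89683285] [175.10122038 176.34362434] [171.62846324 153.24245677]
```

View pics/c4.png

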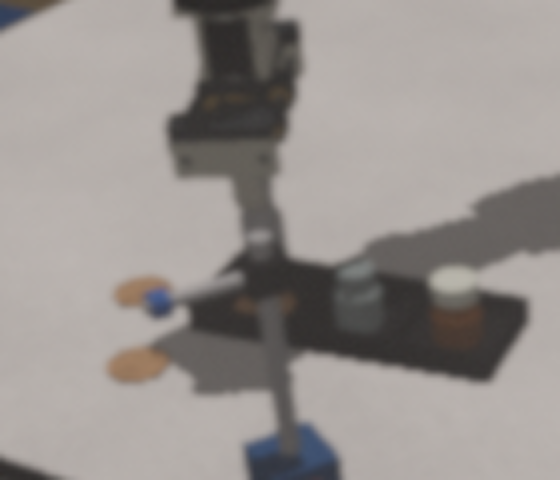

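>>> {"api": "step_arm", "payload": {
  "steps": [
    [1,0,-8,0,0,0],
    [0,0,-8,0,0,0],
    [0,0,-6,0,0,0],
    [0,0,-4,0,0,0],
    [0,0,-3,0,0,0],
    [0,0,-1,0,0,0],
    [0,0,0,0,0,0],
    [0,0,0,0,0,0]
  ]
}}

```text
clock: 7.13
position: [0.5375, -0.3848, 0.0708]
ee_rot: [1.574, 2.718, 0.0]
force: [0.2, 0.7, -1.8]
width: 0.245
gripper_force: 20.0
```

>>> {"api": "step_arm", "payload": {
  "steps": [
    [0,0,-1,0,0,0],
    [0,0,-1,0,0,0],
    [0,0,0,0,0,0]
  ]
}}

```text
clock: 7.38
position: [0.5373, -0.3848, 0.0686]
ee_rot: [1.575, 2.718, -0.0]
force: [0.4, 0.5, -2.4]
width: 0.248
gripper_force: 20.0
```

>>> {"api": "step_arm", "payload": {
  "steps": [
    [0,0,-1,0,0,0],
    [0,0,-1,0,0,0],
    [0,0,0,0,0,0]
  ]
}}

```text
clock: 7.63
position: [0.5372, -0.3847, 0.0664]
ee_rot: [-1.574, -2.718, 0.0]
force: [0.6, 0.1, -1.6]
width: 0.253
gripper_force: 20.0
```

>>> {"api": "step_arm", "payload": {
  "steps": [
    [0,0,-0.5,0,0,0],
    [0,0,-0.5,0,0,0],
    [0,0,0,0,0,0]
  ]
}}

```text
clock: 7.88
position: [0.5375, -0.385, 0.0662]
ee_rot: [1.574, 2.718, -0.0]
force: [-2.6, 0.5, 5.2]
width: 0.246
gripper_force: 20.0
```

>>> {"api": "step_arm", "payload": {
  "steps": [
    [0,0,0,0,0,0],
    [0,0,0,0,0,0],
    [0,0,0,0,0,0],
    [0,0,0,0,0,0]
  ],
  "gripper": 0.5
}}

```text
clock: 8.22
position: [0.5374, -0.3846, 0.0655]
ee_rot: [-1.574, -2.719, -0.0]
force: [0.3, 0.9, 0.4]
width: 0.477
gripper_force: 0.0
```

>>> {"api": "step_arm", "payload": {
  "steps": [
    [0,0,8,0,0,0],
    [0,0,20,0,0,0],
    [0,0,35,0,0,0],
    [0,0,35,0,0,0],
    [0,0,35,0,0,0],
    [-20,20,10,0,0,0],
    [-20,30,0,0,0,0],
    [-20,30,0,0,0,0],
    [-20,30,0,0,0,0]
  ]
}}

```text
clock: 8.97
position: [0.4565, -0.2736, 0.2094]
ee_rot: [1.574, 2.717, -0.0]
force: [-0.4, 0.5, 0.5]
width: 0.502
gripper_force: 0.0
```

```bash
python3 - <<'E'
from h import *
t=shot('top','t4'); s=shot('scene','s4')
f=lambda im,x,y,w,h:cv2.resize(im[y:y+h,x:x+w,::-1],(w*4,h*4),interpolation=2)
cv2.imwrite('pics/c5.png',np.hstack([f(t,370,190,90,100),f(t,165,190,100,100)]))
print(observe()['position'],proj('top',(.537,-.385,.089)),proj('top',(.537,-.385,.007)))
E
```

```text
[ 0.45457642 -0.26960151  0.20933004] [425.9288953  241.63610737] [416.81835126 245.72057541]
```

View pics/c5.png

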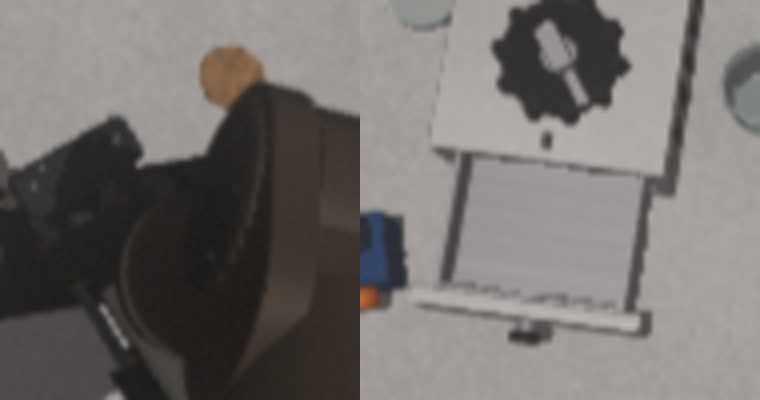

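>>> {"api": "step_arm", "payload": {
  "steps": [
    [-3,15,0,0,0,0.06],
    [-3,34,0,0,0,0.07],
    [-3,34,0,0,0,0.07],
    [-3,34,0,0,0,0.07],
    [-3,34,0,0,0,0.07],
    [-3,34,0,0,0,0.07],
    [-3,34,0,0,0,0.07],
    [-3,34,0,0,0,0.07],
    [-3,34,0,0,0,0.07],
    [-3,34,0,0,0,0.07],
    [-3,34,0,0,0,0.07],
    [-3,34,0,0,0,0.07],
    [-2,34,0,0,0,0.07],
    [0,34,0,0,0,0.034],
    [0,16,0,0,0,0],
    [0,0,0,0,0,0]
  ],
  "gripper": 0
}}

```text
clock: 10.4
position: [0.4191, 0.2029, 0.2097]
ee_rot: [0.173, 3.136, 0.005]
force: [-0.7, 0.2, 0.1]
width: -0.0
gripper_force: 0.0
```

```bash
python3 - <<'E'
from h import *
t=shot('top','t5')
h=cv2.cvtColor(t[190:270,340:445],cv2.COLOR_RGB2HSV)
cv2.imwrite('pics/c6.png',cv2.resize(t[195:275,340:460,::-1],(720,480),interpolation=2))
print(observe()['position'],observe()['ee_rot'])
E
```

```text
[0.41928204 0.20038154 0.20924137] [1.76132871e-01 3.13619850e+00 2.08488958e-03]
```

View pics/c6.png

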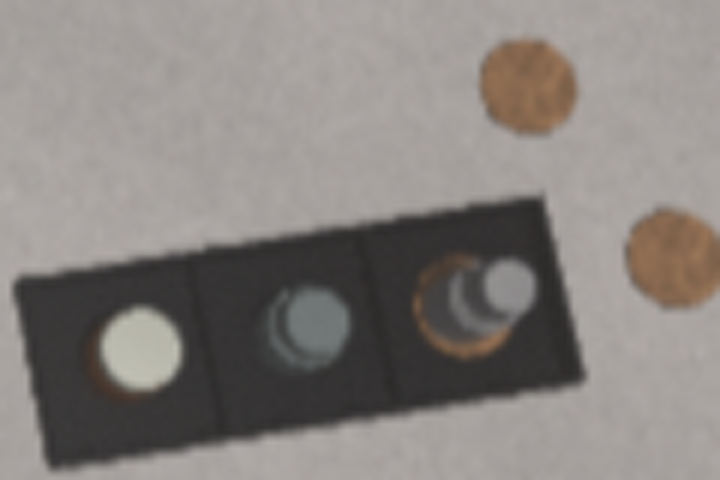

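>>> {"api": "step_arm", "payload": {
  "steps": [
    [-4,0,-30,0,0,0],
    [0,0,-38,0,0,0],
    [0,0,-38,0,0,0],
    [0,0,-30,0,0,0],
    [0,0,-13,0,0,0],
    [0,0,0,0,0,0]
  ]
}}

```text
clock: 10.95
position: [0.4141, 0.1956, 0.0571]
ee_rot: [-0.184, -3.132, 0.005]
force: [-0.8, -0.2, 0.6]
width: 0.006
gripper_force: 0.0
```

>>> {"api": "step_arm", "payload": {
  "steps": [
    [5,-0.6,0,0,0,0],
    [8,-0.9,0,0,0,0],
    [8,-0.9,0,0,0,0],
    [8,-0.9,0,0,0,0],
    [8,-0.9,0,0,0,0],
    [8,-0.9,0,0,0,0],
    [8,-0.9,0,0,0,0],
    [8,-0.9,0,0,0,0],
    [0,0,0,0,0,0]
  ]
}}

```text
clock: 11.7
position: [0.4784, 0.1911, 0.0597]
ee_rot: [0.184, 3.135, 0.001]
force: [0.9, -0.1, 1.3]
width: 0.003
gripper_force: 0.0
```

>>> {"api": "step_arm", "payload": {
  "steps": [
    [8,-0.5,0,0,0,0],
    [8,-0.5,0,0,0,0],
    [6,-0.5,0,0,0,0],
    [4,-0.5,0,0,0,0],
    [3,-0.3,0,0,0,0],
    [0,0,0,0,0,0]
  ]
}}

```text
clock: 12.2
position: [0.5061, 0.189, 0.0596]
ee_rot: [0.183, 3.136, 0.001]
force: [-0.0, 0.5, 0.7]
width: 0.003
gripper_force: 0.0
```

>>> {"api": "step_arm", "payload": {
  "steps": [
    [3,-0.3,0,0,0,0],
    [3,-0.3,0,0,0,0],
    [3,-0.3,0,0,0,0],
    [0,0,0,0,0,0]
  ]
}}

```text
clock: 12.53
position: [0.514, 0.1882, 0.0595]
ee_rot: [-0.181, -3.135, 0.0]
force: [-1.3, -0.1, -0.3]
width: 0.007
gripper_force: 0.7
```

>>> {"api": "step_arm", "payload": {
  "steps": [
    [3,-0.3,0,0,0,0],
    [2,-0.2,0,0,0,0],
    [2,-0.2,0,0,0,0],
    [0,0,0,0,0,0]
  ]
}}

```text
clock: 12.87
position: [0.5222, 0.1873, 0.0597]
ee_rot: [0.183, 3.135, 0.0]
force: [-0.0, 0.0, 0.5]
width: 0.008
gripper_force: 0.0
```

>>> {"api": "step_arm", "payload": {
  "steps": [
    [2,-0.2,0,0,0,0],
    [2,-0.2,0,0,0,0],
    [0,0,0,0,0,0]
  ]
}}

```text
clock: 13.12
position: [0.5229, 0.1874, 0.0595]
ee_rot: [-0.18, -3.133, 0.002]
force: [-11.1, -0.2, 7.7]
width: 0.007
gripper_force: 5.4
```

```bash
python3 - <<'E'
from h import *
print(observe()['position'],observe()['force'])
s=shot('scene','s7'); t=shot('top','t7')
f=lambda im,x,y,w,h:cv2.resize(im[y:y+h,x:x+w,::-1],(400,400),interpolation=2)
cv2.imwrite('pics/c7.png',np.hstack([f(t,165,190,100,100),f(s,290,150,110,110)]))
E
```

```text
[0.52292771 0.18740424 0.05951297] [-11.13649174  -0.18304799   7.72529499]
```

>>> {"api": "step_arm", "payload": {
  "steps": [
    [2,-0.2,0,0,0,0],
    [0,0,0,0,0,0],
    [0,0,0,0,0,0]
  ]
}}

```text
clock: 13.47
position: [0.523, 0.1874, 0.0594]
ee_rot: [-0.178, -3.13, 0.003]
force: [-17.3, -1.4, 12.2]
width: 0.007
gripper_force: 8.6
```

>>> {"api": "step_arm", "payload": {
  "steps": [
    [-10,1,0,0,0,0],
    [-15,1.5,0,0,0,0],
    [-20,2,0,0,0,0],
    [0,0,30,0,0,0],
    [0,0,35,0,0,0],
    [0,0,35,0,0,0],
    [0,0,35,0,0,0],
    [0,0,10,0,0,0.08],
    [0,0,0,0,0,0.11],
    [0,0,0,0,0,0.11],
    [0,0,0,0,0,0.11],
    [0,0,0,0,0,0.11],
    [0,0,0,0,0,0.1],
    [0,0,0,0,0,0]
  ],
  "gripper": 0.4
}}

```text
clock: 14.63
position: [0.4829, 0.1912, 0.2047]
ee_rot: [-0.789, 3.04, 0.0]
force: [-0.6, -0.4, -0.2]
width: 0.399
gripper_force: 0.0
```

```bash
python3 - <<'E'
from h import *
o=observe();print(o['position'],o['ee_rot'],np.degrees(2*np.arctan2(o['ee_rot'][1],o['ee_rot'][0]))-90)
s=shot('scene','s8'); t=shot('top','t8')
f=lambda im,x,y,w,h:cv2.resize(im[y:y+h,x:x+w,::-1],(400,400),interpolation=2)
cv2.imwrite('pics/c8.png',np.hstack([f(t,165,180,100,100),f(s,290,150,110,110)]))
print('knob home px',proj('scene',(.533,.1916,.066)),proj('top',(.533,.1916,.066)))
E
```

```text
[0.48287851 0.19120277 0.20472765] [-7.89399673e-01  3.03975949e+00  2.90866522e-04] 119.1153158605415
knob home px [352.35476633 218.30625536] [211.77947091 242.26287445]
```

View pics/c8.png

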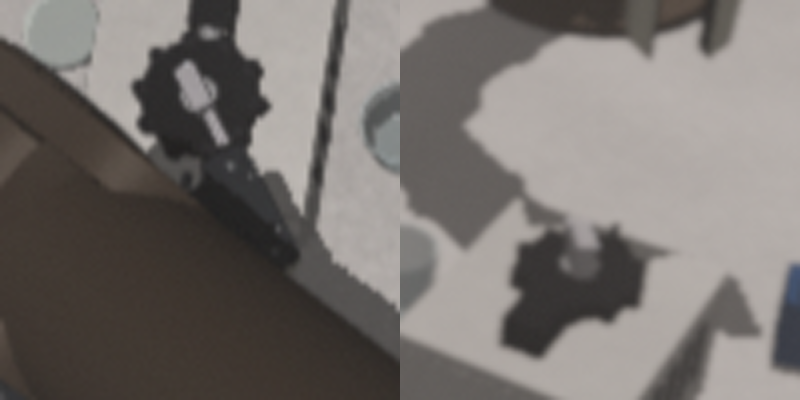

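>>> {"api": "step_arm", "payload": {
  "steps": [
    [25,-2,0,0,0,0],
    [35,-3,0,0,0,0],
    [35,-3,0,0,0,0],
    [32,-2,0,0,0,0],
    [20,-1,0,0,0,0],
    [0,0,-15,0,0,0],
    [0,0,-20,0,0,0],
    [0,0,0,0,0,0]
  ]
}}

```text
clock: 15.4
position: [0.6282, 0.1792, 0.166]
ee_rot: [0.777, -3.039, 0.001]
force: [0.0, -0.8, -1.5]
width: 0.404
gripper_force: 0.0
```

>>> {"api": "step_arm", "payload": {
  "steps": [
    [0,0,-15,0,0,0],
    [0,0,-15,0,0,0],
    [0,0,-10,0,0,0],
    [0,0,-8,0,0,0],
    [0,0,-4,0,0,0],
    [0,0,0,0,0,0]
  ]
}}

```text
clock: 15.9
position: [0.6291, 0.1802, 0.1172]
ee_rot: [0.783, -3.042, 0.0]
force: [0.2, -0.6, -0.5]
width: 0.403
gripper_force: 0.0
```

Close on the bar and turn clockwise 36°.

>>> {"api": "step_arm", "payload": {
  "steps": [
    [0,0,0,0,0,0],
    [0,0,0,0,0,0],
    [0,0,0,0,0,0],
    [0,0,0,0,0,0],
    [0,0,0,0,0,0]
  ],
  "gripper": 0,
  "force": 30
}}

```text
clock: 16.32
position: [0.6301, 0.1796, 0.1183]
ee_rot: [-0.782, 3.042, -0.002]
force: [0.5, -1.7, 3.9]
width: 0.15
gripper_force: 30.0
```

>>> {"api": "step_arm", "payload": {
  "steps": [
    [0,0,0,0,0,-0.07],
    [0,0,0,0,0,-0.07],
    [0,0,0,0,0,-0.07],
    [0,0,0,0,0,-0.07],
    [0,0,0,0,0,-0.07],
    [0,0,0,0,0,-0.07],
    [0,0,0,0,0,-0.07],
    [0,0,0,0,0,-0.07],
    [0,0,0,0,0,-0.07],
    [0,0,0,0,0,0],
    [0,0,0,0,0,0]
  ]
}}

```text
clock: 17.23
position: [0.6285, 0.1798, 0.1181]
ee_rot: [-0.197, -3.135, 0.003]
force: [-3.9, -4.0, 5.8]
width: 0.275
gripper_force: 27.6
```

```bash
python3 - <<'E'
from h import *
o=observe();print(o['position'],o['ft_torque'],o['force'],o['width'],np.degrees(2*np.arctan2(o['ee_rot'][1],o['ee_rot'][0]))-90)
E
```

```text
[0.62851143 0.17982107 0.11810035] [-0.64133532  0.66356865  0.37265609] [-3.94071246 -3.99523329  5.75945734] 0.27496445049988333 -277.1960035347415
```

>>> {"api": "step_arm", "payload": {
  "steps": [
    [0,0,0,0,0,0],
    [0,0,0,0,0,0],
    [0,0,0,0,0,0],
    [0,0,0,0,0,0],
    [0,0,0,0,0,0]
  ],
  "gripper": 0,
  "force": 60
}}

```text
clock: 17.65
position: [0.6283, 0.1798, 0.1181]
ee_rot: [-0.195, -3.134, 0.003]
force: [-6.0, -4.4, 7.2]
width: 0.262
gripper_force: 55.7
```

```bash
python3 - <<'E'
from h import *
o=observe();print(o['position'],o['ft_torque'],o['force'],o['width'],np.degrees(2*np.arctan2(o['ee_rot'][1],o['ee_rot'][0]))-90)
E
```

```text
[0.62825232 0.17981077 0.11806462] [-0.79506996  0.84412512  0.8313714 ] [-5.99438761 -4.36189943  7.22811934] 0.2618941121787375 -277.12844817235845
```

>>> {"api": "step_arm", "payload": {
  "steps": [
    [0,0,0,0,0,0],
    [0,0,0,0,0,0],
    [0,0,0,0,0,0],
    [0,0,0,0,0,0],
    [0,0,0,0,0,0],
    [0,0,0,0,0,0]
  ]
}}

```text
clock: 18.15
position: [0.6283, 0.1798, 0.118]
ee_rot: [-0.195, -3.134, 0.003]
force: [-4.5, -4.5, 6.6]
width: 0.26
gripper_force: 55.7
```

```bash
python3 - <<'E'
from h import *
o=observe();print(o['position'],o['ft_torque'],o['force'],o['width'],np.degrees(2*np.arctan2(o['ee_rot'][1],o['ee_rot'][0]))-90)
shot('scene','s9');t=shot('top','t9')
E
```

```text
[0.6282534  0.17977616 0.11803707] [-0.80528785  0.85956245  0.82469595] [-4.46025862 -4.52782429  6.57375574] 0.26036347094052464 -277.1277406284024
```

>>> {"api": "step_arm", "payload": {
  "steps": [
    [0,0,0,0,0,0],
    [0,0,0,0,0,0],
    [0,0,0,0,0,0],
    [0,0,15,0,0,0],
    [0,0,25,0,0,0],
    [0,0,35,0,0,0],
    [0,0,20,0,0,0],
    [-30,-20,0,0,0,0],
    [-30,-25,0,0,0,0],
    [-30,-25,0,0,0,0],
    [-30,-25,0,0,0,0],
    [-20,-25,0,0,0,0],
    [-20,-25,0,0,0,0],
    [0,-25,0,0,0,0],
    [0,-25,0,0,0,0],
    [0,0,0,0,0,0]
  ],
  "gripper": 0.5
}}

```text
clock: 19.58
position: [0.4691, -0.02, 0.2125]
ee_rot: [-0.207, -3.135, 0.004]
force: [0.4, -0.3, -0.4]
width: 0.5
gripper_force: 0.0
```

```bash
python3 - <<'E'
from h import *
print(observe()['position'],observe()['force'])
t=shot('top','t10');s=shot('scene','s10')
t0=cv2.imread('pics/top0.png')[:,:,::-1]
for im in(t0,t):
    g=cv2.cvtColor(im,cv2.COLOR_RGB2GRAY)
    disc=np.zeros_like(g);c=proj('top',(.630,.180,.114));cv2.circle(disc,tuple(int(round(x)) for x in c),13,255,-1)
    m=((g>95)&(disc>0)).astype(np.uint8);ys,xs=np.nonzero(m);print(c,len(xs))
    P=np.array([onz('top',x,y,.134)[:2] for x,y in zip(xs,ys)]);e=P-P.mean(0);w,v=np.linalg.eigh(e.T@e);print(P.mean(0),np.degrees(np.arctan2(v[1,1],v[0,1])))
# ascii of turret and front
g=cv2.cvtColor(t,cv2.COLOR_RGB2GRAY)
for y in range(188,252):print(y,''.join(' .:-=+*#%@'[min(9,int(v)*10//200)] for v in g[y,180:255]))
E
```

```text
[ 0.46913638 -0.01995958  0.21247759] [ 0.43189924 -0.31969011 -0.42916352]
[214.97884278 203.76630887] 105
[0.62544173 0.17850371] -150.85457469721575
[214.97884278 203.76630887] 109
[0.62544494 0.17840052] -150.64618678982384
188 ########*%%%%%%%%%%%%%%%%%%%%#*-::-+**+=--:=#%%%%%%%%%%%%%%%%%%%%%%*=:-*###
189 #########%%%%%%%%%%%%%%%%%%%%#=::::-=+=-:::=#%%%%%%%%%%%%%%%%%%%%%%+-:-*###
190 #########%%%%%%%%%%%%%%%%%##*+-::::::::::::-#%%%%%%%%%%%%%%%%%%%%%%+-:-####
191 #########%%%%%%%%%%%%%#****=--:::::::::::::-*%%%%%%%%%%%%%%%%%%%%%%+-:=####
192 #######*#%%%%%%%%%%%%#*--==-::::::::::::::::=#%%%%%%%%%%%%%%%%%%%%%=--=#%%%
193 ######*+#%%%%%%%%%%%%#=:::::::::::::::::::::-+#%%%%%%%%%%%%%%%%%%%#=--+#%%%
194 #####*++%%%%%%%%%%%%%#=::::::::::::::::::::::-+**#%%%%%%%%%%%%%%%%#=:-+##%#
195 ##***+=+%%%%%%%%%%%%%#+:::::::-++-:::::::::::::--=#%%%%%%%%%%%%%%%*-:-*####
196 **++***#%%%%%%%%%%%%%#=::::::-+##+-::::::::::::::-*%%%%%%%%%%%%%%%+-:-*####
197 ****###%%%%%%%%%%%%%#*-:::::-+###*=:::::::::::::::=#%%%%%%%%%%%%%%=::-#####
198 #######%%%%%%%%%%%%%#=::::::-*####+-::::::::::::::=#%%%%%%%%%%%%%%=-
[... 3547 characters left out ...]
%%%%%%%%%%%%%%####*****#%%%%%%#%%%%%%%%%%%%%%%%%%%%%#*-==-::
244 %##%%%%#%%%%%%%%%%%%%%%%%%%%%####%####%%%%%%%%%%%%%%%%%%%%%%%%%%%%%#*-:::::
245 %##%%%%%%%%%%%%%%%%%%%%%%%%%%##%%%%##%%%%#%%%%%%%%%%%%%%%%%%%%%%%%%#+-:::::
246 #####%%%%%%%%%%%#%%%%%%%%%%%%#%%%%###%%%%%%%%%%#%%%%%#%%%#%%%%%%%%%#=-:::::
247 %####%%%%%%%%%%%%%%%%%%%%%%%%%%%#####%%%%%%%%%%#%%%%%%%%%#%%%%%%%%%#=-::-::
248 %####%%%%%%%%%%%%%%%%%%%%%%%%%%%#####%%%%#%%%%###%%%%%%%%%%%%%%%%%%#=-:::::
249 %###%%%%%%%%%%%%%%%%%%%%%%%%%%#%%%%#%%%%##%#%%####%%%%%#%%%%%%%%%%#*-::::::
250 %#%#%%%%%%%%###%%%%%%%%%%%%%%%#%%%%%%%%###%%%%%###%%%%%#%%%%%%%%%%#+--:::::
251 #%%%%#%%%%%%###%%%%%%%%%%%%%%%#%%%%%%%%%##%#%%#%##%%%%%%%%%%%%%%%##+-:--:::
```

```bash
python3 - <<'E'
from h import *
O=np.array([.650,.178]);a=-.115;X=np.array([np.cos(a),np.sin(a)]);Y=np.array([-X[1],X[0]])
uf=lambda p:np.round([(p[:2]-O)@X,(p[:2]-O)@Y],4)
for nm in('top0','t10'):
    g=cv2.cvtColor(cv2.imread('pics/%s.png'%nm),cv2.COLOR_BGR2GRAY).astype(float)
    # knob: dark blob
    r=(255,285) if nm=='top0' else (236,248)
    x0=196 if nm=='top0' else 200
    m=np.zeros_like(g);m[r[0]:r[1],x0:x0+22]=g[r[0]:r[1],x0:x0+22]<60
    ys,xs=np.nonzero(m);print(nm,'knob',xs.mean(),ys.mean(),ys.max(),uf(onz('top',xs.mean(),ys.mean(),.07)),uf(onz('top',xs.mean(),ys.max()+.5,.06)))
    for x in(190,195,222,228):
        ys=range(222,236) if nm=='t10' else range(222,285); print(x,[int(g[y,x]) for y in ys])
for x,y in[(190,231.8),(222,236)]:print('front edge',uf(onz('top',x,y,.088)))
for x,y in[(190,228),(222,232)]:print('unit edge',uf(onz('top',x,y,.1)))
E
```

```text
top0 knob 206.1875 273.6875 275 [-0.2041  0.0011] [-0.2084  0.002 ]
190 [157, 158, 158, 157, 153, 128, 93, 84, 80, 77, 73, 68, 66, 63, 63, 62, 63, 65, 66, 69, 72, 78, 83, 90, 103, 111, 120, 127, 126, 129, 133, 132, 135, 140, 140, 138, 135, 134, 122, 113, 137, 148, 158, 161, 143, 101, 112, 139, 142, 145, 146, 147, 144, 141, 141, 143, 144, 145, 146, 143, 142, 141, 140]
195 [156, 158, 159, 159, 158, 139, 100, 106, 135, 136, 136, 136, 135, 135, 134, 135, 135, 135, 135, 134, 136, 136, 136, 135, 136, 136, 137, 138, 136, 135, 136, 138, 138, 139, 141, 141, 138, 136, 136, 127, 114, 135, 154, 160, 160, 137, 100, 122, 140, 145, 144, 142, 141, 142, 144, 143, 144, 146, 146, 143, 142, 142, 142]
222 [156, 157, 158, 159, 159, 159, 159, 160, 156, 129, 90, 113, 137, 140, 140, 139, 139, 138, 139, 140, 141, 139, 139, 140, 141, 142, 142, 141, 138, 138, 141, 140, 140, 139, 139, 139, 141, 144, 143, 142, 141, 139, 123, 113, 125, 127, 153, 160, 158, 127, 108, 134, 145, 143, 142, 144, 144, 143, 142, 144, 144, 144, 144]
228 [155, 156, 155, 157, 157, 157, 158, 158, 156, 149, 123, 112, 139, 141, 140, 141, 139, 139, 138, 140, 140, 141, 140, 139, 140, 142, 142, 142, 140, 139, 140, 141, 140, 140, 138, 139, 140, 142, 144, 144, 143, 143, 141, 127, 120, 133, 138, 155, 163, 148, 107, 115, 141, 144, 145, 145, 144, 143, 144, 144, 143, 143, 146]
t10 knob 211.8 240.2 241 [-0.1127  0.0002] [-0.115   0.0014]
190 [172, 173, 173, 173, 168, 147, 143, 168, 173, 173, 144, 91, 88, 124]
195 [174, 174, 175, 176, 175, 156, 129, 145, 167, 171, 157, 114, 88, 104]
222 [173, 174, 175, 173, 174, 175, 176, 175, 171, 144, 127, 160, 170, 174]
228 [171, 171, 171, 172, 173, 172, 173, 173, 172, 163, 135, 127, 162, 172]
front edge [-0.0997  0.0592]
front edge [-0.1003 -0.0283]
unit edge [-0.0912  0.0582]
unit edge [-0.0913 -0.0284]
```

>>> {"api": "step_arm", "payload": {
  "steps": [
    [20,25,0,0,0,0.08],
    [20,25,0,0,0,0.08],
    [20,25,0,0,0,0.08],
    [20,25,0,0,0,0.08],
    [20,25,0,0,0,0.08],
    [20,25,0,0,0,0.08],
    [20,25,0,0,0,0.08],
    [20,25,0,0,0,0.082],
    [1,0,-25,0,0,0],
    [0,0,-25,0,0,0],
    [0,0,-20,0,0,0],
    [0,0,-12,0,0,0],
    [0,0,-6,0,0,0],
    [0,0,0,0,0,0]
  ],
  "gripper": 0.4
}}

```text
clock: 20.85
position: [0.6297, 0.186, 0.1237]
ee_rot: [0.803, -3.036, -0.001]
force: [-0.3, 0.5, 0.1]
width: 0.397
gripper_force: 0.0
```

>>> {"api": "step_arm", "payload": {
  "steps": [
    [0,0,0,0,0,0],
    [0,0,0,0,0,0],
    [0,0,0,0,0,0],
    [0,0,0,0,0,0],
    [0,0,0,0,0,0]
  ],
  "gripper": 0,
  "force": 60
}}

```text
clock: 21.27
position: [0.6335, 0.1816, 0.1261]
ee_rot: [-0.794, 3.036, -0.008]
force: [6.8, -8.4, 3.3]
width: 0.145
gripper_force: 60.0
```

```bash
cat > o.py <<'E'
from h import *
o=observe();print(o['clock'],o['position'].round(4),'tq',o['ft_torque'].round(2),'F',o['force'].round(1),'w',round(o['width']*92,1),o['gripper_force'],(np.degrees(2*np.arctan2(o['ee_rot'][1],o['ee_rot'][0]))-90)%180)
E
python3 o.py
```

```text
21.2667 [0.6335 0.1816 0.1261] tq [-1.7  -1.36  0.01] F [ 6.8 -8.4  3.3] w 13.3 59.996817111968994 119.33325244642364
```

>>> {"api": "step_arm", "payload": {
  "steps": [
    [0,0,0,0,0,-0.03],
    [0,0,0,0,0,-0.03],
    [0,0,0,0,0,0]
  ]
}}

```text
clock: 21.52
position: [0.6335, 0.1816, 0.1262]
ee_rot: [-0.702, 3.058, -0.008]
force: [6.4, -9.1, 2.5]
width: 0.146
gripper_force: 60.8
```

```bash
python3 o.py
```

```text
21.5167 [0.6335 0.1816 0.1262] tq [-1.84 -1.52  0.88] F [ 6.4 -9.1  2.5] w 13.4 60.80332338809967 115.86970938764972
```

>>> {"api": "step_arm", "payload": {
  "steps": [
    [0,0,0,0,0,-0.03],
    [0,0,0,0,0,-0.03],
    [0,0,0,0,0,0]
  ]
}}

```text
clock: 21.77
position: [0.6336, 0.1817, 0.1262]
ee_rot: [-0.612, 3.077, -0.008]
force: [7.8, -8.8, 1.5]
width: 0.153
gripper_force: 63.8
```

```bash
python3 o.py
```

```text
21.7667 [0.6336 0.1817 0.1262] tq [-1.96 -1.62  1.43] F [ 7.8 -8.8  1.5] w 14.1 63.77973980270326 112.49102702431057
```

>>> {"api": "step_arm", "payload": {
  "steps": [
    [-3,-2,0,0,0,0.06],
    [0,0,0,0,0,0.06],
    [0,0,0,0,0,0.06],
    [0,0,0,0,0,0]
  ]
}}

```text
clock: 22.1
position: [0.6333, 0.1814, 0.1263]
ee_rot: [-0.886, 3.004, -0.003]
force: [16.5, -1.0, -7.3]
width: 0.15
gripper_force: 61.0
```

```bash
python3 o.py; python3 - <<'E'
from h import *
shot('scene','s11');shot('top','t11')
def front(nm):
    g=cv2.cvtColor(cv2.imread('pics/%s.png'%nm),cv2.COLOR_BGR2GRAY);return g
g=front('s10')
a=[int(v) for v in proj('scene',(.62,.18,.12))];print(a)
for y in range(a[1]-26,a[1]+45):print(y,''.join(' .:-=+*#%@'[min(9,int(v)*10//190)] for v in g[y,285:400]))
E
```

```text
22.1 [0.6333 0.1814 0.1263] tq [-0.17 -3.92 -0.99] F [16.5 -1.  -7.3] w 13.8 60.97727715969086 122.8836780141275
[339, 218]
192 ++++++++++++++#%@@@@@@@@@@@@@@@@@@@@@@@@@@@@@@@@@@@@@@@@@@@@@@@@@@@@@@@@@@@@@@@@@@@@@@@@@@@@@@@@@@@@@@@@@@@@@@@@@@@
193 ++++++++++++++#%@@@@@@@@@@@@@@@@@@@@@@@@@@@@@@@@@@@@@@@@@@@@@@@@@@@@@@@@@@@@@@@@@@@@@@@@@@@@@@@@@@@@@@@@@@@@@@@@@@@
194 ++++++++++++++#%@@@@@@@@@@@@@@@@@@@@@@@@@@@@@@@@@@@@@@@@@@@@@@@@@@@@@@@@@@@@@@@@@@@@@@@@@@@@@@@@@@@@@@@@@@@@@@@@@@@
195 ++++++++++++++#%@@@@@@@@@@@@@@@@@@@@@@@@@@@@@@@@@@@@@@@@@@@@@@@@@@@@@@@@@@@@@@@@@@@@@@@@@@@@@@@@@@@@@@@@@@@@@@@@@@@
196 ++++++++++++++#%@@@@@@@@@@@@@@@@@@@@@@@@@@@@@@@@@@@@@@@@@@@@@@@@@@@@@@@@@@@@@@@@@@@@@@@@@@@@@@@@@@@@@@@@@@@@@@@@@@@
197 ++++++++++++++#%@@@@@@@@@@@@@@@@@@@@@@@@@@@@@@@@@@@@@@@@@@@@@@@@@@@@@@@@@@@@@@@@@@@@@@@@@@@@@@@@@@@@@@@@@@@@@@@@@@@
198 ++++++++++++++#%@@@@@@@@@@@@@@@@@@@@@@@@@@@@@@@@@@@@@@@@@@@@@@@@@@@@@@@@@@@@@@@@@@@@@@@@@@@@@@@@@@@@@@@@@@@@@@@@@@@
199 +++++++++++++*#%@@@@@@@@@@@@@@@@@@@@@@@@@@@@@@@@@@@@@@@@@@@@@@@@@@@@@@@@@@@@@@@@@@@@@@@@@@@@@@@@@@@@@@@@@@@@@@@@@@@
200 ++++++++++++
[... 6843 characters left out ...]
+++++++++++++=+++++++++++**##%%%@@@@@@@@@@@@@@@@@@@@@@@%%*+==------===++*#%@@@@@@@@@@@@@@@@@@@@@@@@@
258 %#*+++=++++++++++++++++++++++++++++++++++++**#%%%%@@@@@@%@@@@@@@@@@@@%%#*+=-------==++*#%@@@@@@@@@@@@@@@@@@@@@@@@@@
259 %#*++=+++++++++++++++++++=+=+++++++++++++++++**##%%%%%@@@@@@@@@@@@@@%%#*+==-------==++#%@@@@@@@@@@@@@@@@@@@@@@@@@@@
260 %#*+=+++++++++++++++++++=+=+++++++=++++++++++++**##%%%%@@@@@@@@@@@@%%#*+===-----===++*#%@@@@@@@@@@@@@@@@@@@@@@@@@@@
261 %#*++++++++++++++++++++++=++==++=+=++=+++++=++++++**##%%%@@@@@@@@@%%%#++==------===+**%%@@@@@@@@@@@@@@@@@@@@@@@@@@@
262 %#*++++++++++++++++++++++++++++++++=+=++++++++++++++**##%%%%@@@@@@%%#*+==------===++*%%@@@@@@@@@@@@@@@@@@@@@@@@@@@@
```

>>> {"api": "step_arm", "payload": {
  "steps": [
    [4.5,0,0,0,0,-0.05],
    [0,0,0,0,0,-0.05],
    [0,0,0,0,0,-0.04],
    [0,0,0,0,0,-0.04],
    [0,0,0,0,0,-0.04],
    [0,0,0,0,0,0]
  ]
}}

```text
clock: 22.7
position: [0.634, 0.1818, 0.1262]
ee_rot: [-0.552, 3.088, -0.004]
force: [5.2, -4.7, 0.8]
width: 0.156
gripper_force: 64.2
```

```bash
python3 o.py; python3 - <<'E'
from h import *
shot('scene','s12');shot('top','t12')
G=lambda n:cv2.GaussianBlur(cv2.cvtColor(cv2.imread('pics/%s.png'%n),cv2.COLOR_BGR2GRAY),(0,0),.8).astype(int)
a,b=G('s11'),G('s12')
for y in range(212,250,2):print(y,' '.join('%4d'%v for v in (b-a)[y,312:362:2]))
E
```

```text
22.7 [0.634  0.1818 0.1262] tq [-0.91 -1.14  1.36] F [ 5.2 -4.7  0.8] w 14.4 64.16479088366032 110.2727453138229
212    0    0    0    0    0    0    1   -1    2    9    5    0   -4   -4    4   20   29    8    1   -1   -1    0    0   -1   -1
214    0    0    0    0    0    0    0    0    4    7    4    0   -6   -4    3    4    8    5    1   -2   -3   -1    0    0    0
216    0    0    0    0    0   -2   -2   -1    3   10    6    1   -7   -3    2   -1    2    2    1   -1  -12   -6   -1    0    0
218    0    0    0    0    1    4    1    2    1    6    5    0   -8   -5    1   -1    0    3    5    5  -15   -6    0    0    1
220    1    0    0    1    1    3    1    2    0    2    4    1   -7   -2    1    0    4    9   12    7   -1    6    7    7   17
222    1    0    0    0   -3    0    1    1    1    1    1    1   -4    0    1    0    5   10    6    2    0    7   15   32   57
224    0    1    0    0   -4    0    1    1    1    1    2    1    1    1    0   -1    0    2    1    1    0   -1   -3   14   39
226    0    0    0    0   -3    0    2    1    1    1    1    1    2    2    0   -1 
[... 763 characters left out ...]
    2   -1   -4   -4    2    2    0    2    9    4   -9
240   13    1    0    0    0    0    0    0    0    1    1    1    3    4    1   -1   -1   -2    0   -1   -1   -1   -2  -17  -32
242   19    1    0    0    0    0    2    1    1    0    0    1    0    0   -1   -1    0    0    0   -1    0    0   -1    1    6
244    3   -6   -3    0    0    0    1    1    1    0    0    0    0   -1   -1    0    1    0    0    0    0   -1   -1    1    8
246   -1   -8  -11   -3    0    0    0    0    1    1    0   -1    0    0    0    0    0    1   -1   -2   -3   -4   -4   -5   -9
248   -1   -5  -19  -11   -2    0    0    0    0    0    0    0    0    0   -1    0   -1   -6  -11  -19  -23  -22  -22  -23  -26
```

>>> {"api": "step_arm", "payload": {
  "steps": [
    [0,0,0,0,0,0.1],
    [0,0,0,0,0,0],
    [0,0,0,0,0,0],
    [0,0,15,0,0,0],
    [0,0,30,0,0,0],
    [0,0,35,0,0,0],
    [-35,4,0,0,0,-0.1],
    [-35,4,0,0,0,-0.1],
    [-35,4,0,0,0,-0.1],
    [-35,4,0,0,0,-0.1],
    [-25,3,0,0,0,-0.1],
    [0,0,-30,0,0,-0.07],
    [0,0,0,0,0,0]
  ],
  "gripper": 0.4
}}

```text
clock: 23.88
position: [0.4642, 0.2015, 0.1726]
ee_rot: [-0.185, -3.134, 0.004]
force: [0.4, -1.1, -0.5]
width: 0.396
gripper_force: 0.0
```

>>> {"api": "step_arm", "payload": {
  "steps": [
    [0,0,0,0,0,0],
    [0,0,0,0,0,0]
  ],
  "gripper": 0,
  "force": 20
}}

```text
clock: 24.05
position: [0.4676, 0.2026, 0.1755]
ee_rot: [0.177, 3.136, 0.001]
force: [0.5, 0.5, -0.2]
width: 0.304
gripper_force: 0.0
```

```bash
python3 o.py
```

```text
24.05 [0.4676 0.2026 0.1755] tq [ 0.1  -0.15 -0.02] F [ 0.5  0.5 -0.2] w 28.0 0.0 83.52291872966026
```

>>> {"api": "step_arm", "payload": {
  "steps": [
    [0,-2,-25,0,0,0],
    [0,0,-30,0,0,0],
    [0,0,-30,0,0,0],
    [0,0,-22,0,0,0],
    [0,0,-10,0,0,0],
    [0,0,0,0,0,0],
    [10,-1.1,0,0,0,0],
    [12,-1.4,0,0,0,0],
    [12,-1.4,0,0,0,0],
    [8,-1,0,0,0,0],
    [4,-0.5,0,0,0,0],
    [0,0,0,0,0,0]
  ]
}}

```text
clock: 25.05
position: [0.5146, 0.1949, 0.0586]
ee_rot: [0.181, 3.135, 0.002]
force: [0.4, 0.1, 0.5]
width: 0.004
gripper_force: 0.0
```

```bash
python3 o.py
```

```text
25.05 [0.5146 0.1949 0.0586] tq [ 0.1  -0.12  0.  ] F [0.4 0.1 0.5] w 0.4 0.0 83.3911157696055
```

>>> {"api": "step_arm", "payload": {
  "steps": [
    [3,-0.3,0,0,0,0],
    [3,-0.3,0,0,0,0],
    [0,0,0,0,0,0]
  ]
}}

```text
clock: 25.3
position: [0.5191, 0.1944, 0.0578]
ee_rot: [0.179, 3.136, 0.0]
force: [0.6, -0.6, -0.5]
width: 0.004
gripper_force: 0.0
```

```bash
python3 o.py
```

```text
25.3 [0.5191 0.1944 0.0578] tq [ 0.07 -0.12 -0.02] F [ 0.6 -0.6 -0.5] w 0.4 0.0 83.47906251451568
```

>>> {"api": "step_arm", "payload": {
  "steps": [
    [3,-0.3,0,0,0,0],
    [0,0,0,0,0,0],
    [0,0,0,0,0,0]
  ]
}}

```text
clock: 25.55
position: [0.5218, 0.1941, 0.0577]
ee_rot: [-0.179, -3.136, -0.0]
force: [0.8, -0.1, -0.4]
width: 0.003
gripper_force: 0.0
```

```bash
python3 o.py
```

```text
25.55 [0.5218 0.1941 0.0577] tq [ 0.13 -0.09 -0.01] F [ 0.8 -0.1 -0.4] w 0.2 0.0 83.47735840384985
```

>>> {"api": "step_arm", "payload": {
  "steps": [
    [3,-0.3,0,0,0,0],
    [3,-0.3,0,0,0,0],
    [3,-0.3,0,0,0,0],
    [0,0,0,0,0,0],
    [0,0,0,0,0,0]
  ]
}}

```text
clock: 25.97
position: [0.5238, 0.194, 0.0572]
ee_rot: [-0.173, -3.127, 0.005]
force: [-25.3, 0.3, 19.0]
width: 0.001
gripper_force: 12.4
```

```bash
python3 o.py
```

```text
25.9667 [0.5238 0.194  0.0572] tq [-0.07  5.07 -0.19] F [-25.3   0.3  19. ] w 0.1 12.415347397327423 83.6817716559732
```

>>> {"api": "step_arm", "payload": {
  "steps": [
    [3,-0.3,0,0,0,0],
    [2,-0.3,0,0,0,0],
    [0,0,0,0,0,0],
    [0,0,0,0,0,0]
  ]
}}

```text
clock: 26.3
position: [0.5238, 0.194, 0.057]
ee_rot: [-0.168, -3.12, 0.008]
force: [-41.3, -0.3, 31.3]
width: 0.005
gripper_force: 20.9
```

```bash
python3 o.py
```

```text
26.3 [0.5238 0.194  0.057 ] tq [-0.21  8.64 -0.25] F [-41.3  -0.3  31.3] w 0.4 20.927447229623795 83.82358688117108
```

>>> {"api": "step_arm", "payload": {
  "steps": [
    [-15,1.5,0,0,0,0],
    [-20,2,0,0,0,0],
    [-15,1.5,0,0,0,0],
    [0,0,30,0,0,0],
    [0,0,35,0,0,0.1],
    [0,0,35,0,0,0.1],
    [0,0,35,0,0,0.1],
    [20,-3,15,0,0,0.11],
    [30,-3,0,0,0,0.11],
    [35,-4,0,0,0,0.11],
    [35,-4,0,0,0,0],
    [20,-2,0,0,0,0],
    [0,0,-25,0,0,0],
    [0,0,0,0,0,0],
    [0,0,0,0,0,0]
  ],
  "gripper": 0.4
}}

```text
clock: 27.55
position: [0.6247, 0.1812, 0.1814]
ee_rot: [0.802, -3.034, -0.0]
force: [-1.4, -0.0, -0.1]
width: 0.402
gripper_force: 0.0
```

```bash
python3 o.py
```

```text
27.55 [0.6247 0.1812 0.1814] tq [ 0.15 -0.08 -0.03] F [-1.4 -0.  -0.1] w 36.9 0.0 119.60406048125355
```

>>> {"api": "step_arm", "payload": {
  "steps": [
    [5,-1,-20,0,0,0],
    [0,0,-20,0,0,0],
    [0,0,-15,0,0,0],
    [0,0,-5,0,0,0],
    [0,0,0,0,0,0],
    [0,0,0,0,0,0]
  ]
}}

```text
clock: 28.05
position: [0.6308, 0.181, 0.1237]
ee_rot: [-0.802, 3.037, 0.0]
force: [1.0, -0.5, -0.5]
width: 0.403
gripper_force: 0.0
```

>>> {"api": "step_arm", "payload": {
  "steps": [
    [0,0,0,0,0,0],
    [0,0,0,0,0,0],
    [0,0,0,0,0,0],
    [0,0,0,0,0,0],
    [0,0,0,0,0,0]
  ],
  "gripper": 0,
  "force": 25
}}

```text
clock: 28.47
position: [0.6314, 0.1802, 0.1233]
ee_rot: [-0.8, 3.037, -0.001]
force: [-0.4, -1.0, 4.9]
width: 0.153
gripper_force: 25.0
```

```bash
python3 o.py
```

```text
28.4667 [0.6314 0.1802 0.1233] tq [-0.2  -0.1  -0.08] F [-0.4 -1.   4.9] w 14.0 24.9819615483284 119.53101340312355
```

>>> {"api": "step_arm", "payload": {
  "steps": [
    [0,0,0,0,0,-0.02],
    [0,0,0,0,0,-0.02],
    [0,0,0,0,0,-0.02],
    [0,0,0,0,0,0]
  ]
}}

```text
clock: 28.8
position: [0.6315, 0.1804, 0.1233]
ee_rot: [-0.708, 3.059, -0.001]
force: [0.9, -2.6, 5.4]
width: 0.151
gripper_force: 25.6
```

```bash
python3 o.py
```

```text
28.8 [0.6315 0.1804 0.1233] tq [-0.55 -0.42  0.54] F [ 0.9 -2.6  5.4] w 13.9 25.597435534000397 116.04267251414578
```

>>> {"api": "step_arm", "payload": {
  "steps": [
    [0,0,0,0,0,-0.03],
    [0,0,0,0,0,-0.03],
    [0,0,0,0,0,-0.03],
    [0,0,0,0,0,0]
  ],
  "force": 60
}}

```text
clock: 29.13
position: [0.6315, 0.1805, 0.1233]
ee_rot: [-0.572, 3.087, -0.001]
force: [1.4, -3.2, 6.2]
width: 0.154
gripper_force: 65.6
```

```bash
python3 o.py
```

```text
29.1333 [0.6315 0.1805 0.1233] tq [-0.55 -0.58  1.59] F [ 1.4 -3.2  6.2] w 14.1 65.63474899157882 110.98336760365197
```

>>> {"api": "step_arm", "payload": {
  "steps": [
    [0,0,0,0,0,-0.03],
    [0,0,0,0,0,-0.03],
    [0,0,0,0,0,-0.03],
    [0,0,0,0,0,0]
  ]
}}

```text
clock: 29.47
position: [0.6322, 0.1809, 0.1234]
ee_rot: [-0.432, 3.108, -0.0]
force: [5.2, -2.0, 3.0]
width: 0.169
gripper_force: 66.6
```

```bash
python3 o.py
```

```text
29.4667 [0.6322 0.1809 0.1234] tq [-0.11 -1.29  1.47] F [ 5.2 -2.   3. ] w 15.5 66.63433223962784 105.82801625067248
```

>>> {"api": "step_arm", "payload": {
  "steps": [
    [0,0,0,0,0,-0.03],
    [0,0,0,0,0,-0.03],
    [0,0,0,0,0,-0.03],
    [0,0,0,0,0,0]
  ]
}}

```text
clock: 29.8
position: [0.6322, 0.181, 0.1234]
ee_rot: [-0.294, 3.124, 0.0]
force: [5.2, -1.4, 1.7]
width: 0.179
gripper_force: 80.1
```

```bash
python3 o.py
```

```text
29.8 [0.6322 0.181  0.1234] tq [-0.27 -1.33  2.36] F [ 5.2 -1.4  1.7] w 16.5 80.0938182324171 100.7397085046951
```

>>> {"api": "step_arm", "payload": {
  "steps": [
    [0,0,0,0,0,-0.03],
    [0,0,0,0,0,-0.03],
    [0,0,0,0,0,-0.03],
    [0,0,0,0,0,0]
  ]
}}

```text
clock: 30.13
position: [0.6317, 0.1808, 0.1234]
ee_rot: [-0.154, 3.135, -0.001]
force: [3.1, -2.3, 5.9]
width: 0.197
gripper_force: 88.4
```

```bash
python3 o.py
```

```text
30.1333 [0.6317 0.1808 0.1234] tq [-0.62 -0.81  2.71] F [ 3.1 -2.3  5.9] w 18.1 88.37677062896546 95.62275627260487
```

>>> {"api": "step_arm", "payload": {
  "steps": [
    [0,0,0,0,0,-0.03],
    [0,0,0,0,0,-0.03],
    [0,0,0,0,0,-0.03],
    [0,0,0,0,0,0]
  ]
}}

```text
clock: 30.47
position: [0.6324, 0.1812, 0.1235]
ee_rot: [-0.014, 3.137, 0.001]
force: [6.9, -1.3, 4.6]
width: 0.216
gripper_force: 96.4
```

```bash
python3 o.py; python3 - <<'E'
from h import *
shot('scene','s13')
G=lambda n:cv2.cvtColor(cv2.imread('pics/%s.png'%n),cv2.COLOR_BGR2GRAY)
a,b=G('s10'),G('s13')
for y in range(206,250):print(y,*[''.join(' .:-=+*#%@'[min(9,int(v)*10//190)] for v in g[y,308:366]) for g in(a,b)])
E
```

```text
30.4667 [0.6324 0.1812 0.1235] tq [-0.27 -1.54  3.04] F [ 6.9 -1.3  4.6] w 19.9 96.4251159131527 90.50626803484582
206 @@@@@@@@@@@%%%%@@@@@@@@@@@@@@@@@@@@@@@@@@@@@@@@@@@@@@@@@@@ @@@@@@@@@@@%#*+++*###*+=====-=*%@@@%%*=----::::-+#%%%%##**
207 @@@@@@@@@@@%%%%%%@@@@@@@@@@@@@@@@@@@@@@@@@@@@@@@@@@@@@@@@@ @@@@@@@@@@%#*+===++**++====--=*%@@@@%*+====---=+#%%@@@%%%%
208 @@@@@@@@@@@@@@%%%%@@@@@@@%%%%@@@@@@@@@@@@@@@@@@@@@@@@@@@@@ @@@@@@@@@%#*++====++++=====--=*%@@@@%*=======+*#%%@@@@@@@@
209 @@@@@@@@@@@@@@@%%%%@@@@@@%%%%%%%@@@@@@@@@@@@@@@@@@@@@@@@@@ @@@@@@@@%#*++==============--=*#%%%%#+======++#%%@@@@@@@@@
210 @@@@@@@@@@@@@@@@%%@@@@@@@%%%%%%%%%%@@@@@%%%@@@@@@@@@@@@@@@ @@@@@@@%#*++===============-:-+**#%%#+======+*#%@@@@@@@@@@
211 @@@@@@@@@@@@%@@@@%%@%%%%%%%###%%%%%%@@@%%#%%@@@@@@@@@@@@@@ @@@@@@%#*+=================-:-==+*##*+======+*%@@@@@@@@@@@
212 %@@@@@@@@@@@%@@@@@@%%%#####**#%%%%%%%@%#**#%@@@@@@@@@@@@@@ @@@@@%#*++=================-:-===+***+=====++#%@@@@@@@@@@@
213 %%@@@@@%%%@@@%@@@%%%%#+++++++*#%%%%%%%%*++#%@@@@@@@@@@@@@@ @@@@%#*+===================---=====+=======+*#%@@@@@@@@@@@
214 ##%%@
[... 3682 characters left out ...]
%%@@@@@@@@@@@@@@@@@@@@@@@@@@@%% @@@%%#*+==-:::::::::::::-=================+========+++++++
245 @@%%%%%%%#*++=--:::::-=*#%%@@@@@@@@@@@%%%@@@@@@@@@@@@@@%%# @@@@%%*+===---:::::::::-======================+===+=++++++
246 @@%%%@%%%%%##*++=-:::-+#%@@@@@@@@@@@@@@%%%%%%@@@@@@@@@%%#* @@@@%%#*+=====--::::::-==========================+====++++
247 %@@%%@%@%%%%%%##*+=-=+#%%@@@@@@@@@@@@@@@@%%%@@@%%%@@@%%%#+ @@@@@%%#*+======---::-====+=================+++++++++++++=
248 %%%%@%@@@@@@%%%%%#***#%%@@@@@@@@@@@@@@@@@@@@@@@%%%%@@%%#*+ %%@@@@%%*++========--====+=============++++++*********++==
249 ##%%%%%%%@@@@@@%%%%%%%%@@@@@@@@@@@@@@@@@@@@@@@@@@@@@%%#*+= #%%%%@%%#*++=======================+++++****#%%##%%%%#*+==
```

>>> {"api": "step_arm", "payload": {
  "steps": [
    [0,0,0,0,0,0.05],
    [0,0,0,0,0,0.05],
    [0,0,0,0,0,0.05],
    [0,0,0,0,0,0]
  ],
  "gripper": 0.3,
  "force": 20
}}

```text
clock: 30.85
position: [0.6303, 0.1808, 0.1222]
ee_rot: [0.249, -3.131, -0.001]
force: [0.0, 0.7, 0.4]
width: 0.3
gripper_force: 0.0
```

```bash
python3 o.py
```

```text
30.85 [0.6303 0.1808 0.1222] tq [ 0.1  -0.07  0.01] F [0.  0.7 0.4] w 27.6 0.0 99.07813909373783
```

>>> {"api": "step_arm", "payload": {
  "steps": [
    [0,0,-3,0,0,-0.05],
    [0,0,0,0,0,-0.05],
    [0,0,0,0,0,-0.05],
    [0,0,0,0,0,-0.05],
    [0,0,0,0,0,-0.05],
    [0,0,0,0,0,-0.05],
    [0,0,0,0,0,-0.05],
    [0,0,0,0,0,0]
  ]
}}

```text
clock: 31.52
position: [0.6296, 0.1804, 0.1192]
ee_rot: [-0.308, -3.124, 0.002]
force: [-3.4, -2.4, 0.5]
width: 0.304
gripper_force: 22.7
```

```bash
python3 o.py
```

```text
31.5167 [0.6296 0.1804 0.1192] tq [-0.36  0.68  0.67] F [-3.4 -2.4  0.5] w 28.0 22.742000073194504 78.74166483082888
```

>>> {"api": "step_arm", "payload": {
  "steps": [
    [0,0,0,0,0,0.05],
    [0,0,0,0,0,0.03],
    [0,0,20,0,0,0],
    [0,0,35,0,0,0],
    [-25,3,20,0,0,0],
    [-35,4,0,0,0,0],
    [-35,4,0,0,0,0],
    [-20,2,0,0,0,0],
    [0,0,-30,0,0,0],
    [0,0,-35,0,0,0],
    [0,0,-25,0,0,0],
    [0,0,-13,0,0,0],
    [0,0,0,0,0,0],
    [0,0,0,0,0,0]
  ],
  "gripper": 0
}}

```text
clock: 32.68
position: [0.5158, 0.1941, 0.0919]
ee_rot: [-0.178, -3.136, -0.001]
force: [0.1, -0.3, 0.8]
width: 0.004
gripper_force: 0.0
```

```bash
python3 o.py
```

```text
32.6833 [0.5158 0.1941 0.0919] tq [ 0.1  -0.15  0.02] F [ 0.1 -0.3  0.8] w 0.3 0.0 83.5022470608456
```

>>> {"api": "step_arm", "payload": {
  "steps": [
    [10,-1.1,2,0,0,0],
    [12,-1.4,0,0,0,0],
    [6,-0.7,0,0,0,0],
    [3,-0.3,0,0,0,0],
    [0,0,0,0,0,0],
    [0,0,0,0,0,0]
  ]
}}

```text
clock: 33.18
position: [0.5469, 0.1903, 0.0941]
ee_rot: [0.179, 3.136, 0.001]
force: [0.2, -0.8, -0.2]
width: 0.005
gripper_force: 0.0
```

```bash
python3 o.py
```

```text
33.1833 [0.5469 0.1903 0.0941] tq [ 0.1  -0.17 -0.06] F [ 0.2 -0.8 -0.2] w 0.5 0.0 83.46577078267134
```

>>> {"api": "step_arm", "payload": {
  "steps": [
    [2,-0.2,0,0,0,0],
    [2,-0.2,0,0,0,0],
    [2,-0.2,0,0,0,0],
    [2,-0.2,0,0,0,0],
    [0,0,0,0,0,0]
  ]
}}

```text
clock: 33.6
position: [0.5515, 0.1897, 0.0935]
ee_rot: [-0.176, -3.131, 0.002]
force: [-12.0, -1.1, 8.8]
width: 0.007
gripper_force: 6.1
```

```bash
python3 o.py
```

```text
33.6 [0.5515 0.1897 0.0935] tq [-0.07  2.49 -0.02] F [-12.   -1.1   8.8] w 0.6 6.106476187705994 83.57319877797295
```

>>> {"api": "step_arm", "payload": {
  "steps": [
    [-20,2,0,0,0,0],
    [0,0,35,0,0,0],
    [0,0,40,0,0,0],
    [10,-30,5,0,0,0],
    [28,-28,0,0,0,0],
    [30,-10,0,0,0,0],
    [0,0,-20,0,0,0],
    [0,0,-20,0,0,0],
    [0,0,-12,0,0,0],
    [0,0,-3,0,0,0],
    [0,0,0,0,0,0],
    [0,0,0,0,0,0]
  ]
}}

```text
clock: 34.6
position: [0.6029, 0.1239, 0.1194]
ee_rot: [0.177, 3.136, 0.001]
force: [1.0, -0.2, 0.6]
width: 0.003
gripper_force: 0.0
```

```bash
python3 o.py
```

```text
34.6 [0.6029 0.1239 0.1194] tq [ 0.05 -0.15  0.  ] F [ 1.  -0.2  0.6] w 0.3 0.0 83.52438565976595
```

>>> {"api": "step_arm", "payload": {
  "steps": [
    [0,6,-1.5,0,0,0],
    [0.5,6,0,0,0,0],
    [0.5,4,0,0,0,0],
    [0,3,0,0,0,0],
    [0,0,0,0,0,0]
  ]
}}

```text
clock: 35.02
position: [0.6038, 0.1438, 0.1176]
ee_rot: [0.176, 3.136, 0.001]
force: [0.4, 0.5, 0.1]
width: 0.005
gripper_force: 0.0
```

```bash
python3 o.py
```

```text
35.0167 [0.6038 0.1438 0.1176] tq [ 0.1  -0.11  0.04] F [0.4 0.5 0.1] w 0.4 1.2557456088302388e-05 83.56455367313808
```

>>> {"api": "step_arm", "payload": {
  "steps": [
    [0.3,2,0,0,0,0],
    [0.3,2,0,0,0,0],
    [0,0,0,0,0,0]
  ]
}}

```text
clock: 35.27
position: [0.6043, 0.1453, 0.1169]
ee_rot: [-0.18, -3.136, 0.003]
force: [-1.0, -4.2, 1.5]
width: 0.006
gripper_force: 1.7
```

```bash
python3 o.py
```

```text
35.2667 [0.6043 0.1453 0.1169] tq [-0.59  0.04  0.07] F [-1.  -4.2  1.5] w 0.6 1.7030605673789978 83.44470336107929
```

>>> {"api": "step_arm", "payload": {
  "steps": [
    [0.3,2,0,0,0,0],
    [0.3,2,0,0,0,0],
    [0,0,0,0,0,0]
  ]
}}

```text
clock: 35.52
position: [0.6043, 0.1462, 0.1165]
ee_rot: [-0.182, -3.134, 0.01]
force: [-4.6, -12.3, 5.8]
width: 0.005
gripper_force: 6.1
```

```bash
python3 o.py
```

```text
35.5167 [0.6043 0.1462 0.1165] tq [-2.44  0.81  0.12] F [ -4.6 -12.3   5.8] w 0.4 6.135565526783466 83.33754864564975
```

>>> {"api": "step_arm", "payload": {
  "steps": [
    [0.3,2,0,0,0,0],
    [0.3,2,0,0,0,0],
    [0,0,0,0,0,0]
  ]
}}

```text
clock: 35.77
position: [0.6043, 0.1468, 0.1162]
ee_rot: [-0.185, -3.132, 0.018]
force: [-8.0, -20.5, 9.4]
width: 0.006
gripper_force: 11.2
```

```bash
python3 o.py
```

```text
35.7667 [0.6043 0.1468 0.1162] tq [-4.25  1.7   0.18] F [ -8.  -20.5   9.4] w 0.6 11.182267181575298 83.22917997146328
```

```bash
python3 - <<'E'
from h import *
G=lambda n:cv2.cvtColor(cv2.imread('pics/%s.png'%n),cv2.COLOR_BGR2GRAY)
for y in range(170,196):print(y,*[' '.join('%3d'%v for v in G(n)[y,208:228]) for n in('top0','t10')],sep=' | ')
print(G('top0')[236:262,228:233].mean(),onz('top',217,188,.12))
E
python3 o.py
```

```text
170 | 147 147 146 148 148 147 146 146 147 148 148 148 147 148 147 147 147 146 146 146 | 162 162 162 162 163 162 161 162 163 164 163 162 162 162 162 162 161 161 161 162
171 | 147 146 147 145 148 146 137 142 145 145 145 144 145 145 146 147 148 147 147 146 | 162 162 162 162 162 161 150 157 159 160 159 160 160 160 161 162 161 161 161 162
172 | 146 147 146 146 145 132 105 114 117 119 120 124 126 130 132 142 144 146 145 147 | 162 162 162 161 161 147 116 127 129 131 132 138 138 145 146 158 160 162 161 162
173 | 147 147 147 145 143 110  63  56  56  62  65  76  79  91  96 115 122 140 146 147 | 161 162 162 161 157 121  71  61  63  69  72  84  88 102 106 126 135 154 161 161
174 | 146 146 146 146 141  91  49  40  40  42  42  45  45  49  50  55  70 118 142 146 | 161 161 161 160 155 101  57  45  46  47  48  49  51  54  56  63  78 130 158 161
175 | 146 146 146 146 141  83  46  41  42  41  41  42  41  42  41  40  46  84 138 146 | 162 162 162 162 156  92  53  46  45  46  47  46  46  46  46  45  51  93 153 161
176 | 147 148 147 147 142  78  45  42  41  41  40  42  41  41  42  41  40  66 137 146 | 163 
[... 2740 characters left out ...]
 48  52  92 144 161 164
193 |  41  44  42  43  44  43  44  42  44  43  44  42  43  43  43  43  56  98 131 144 |  48  47  48  48  49  48  48  49  47  48  48  48  49  49  47  48  61 107 145 160
194 |  43  42  45  53  53  45  43  44  44  44  44  43  44  43  41  43  46  58  96 117 |  48  49  51  59  58  52  48  47  48  48  48  48  49  48  48  48  50  65 106 128
195 |  45  46  64 101  98  66  47  45  43  43  43  44  43  43  45  43  43  46  55  58 |  48  52  71 111 108  74  51  50  49  49  49  48  49  49  47  49  50  50  58  64
137.94615384615383 [0.67202557 0.17539889 0.12      ]
35.7667 [0.6043 0.1468 0.1162] tq [-4.25  1.7   0.18] F [ -8.  -20.5   9.4] w 0.6 11.182267181575298 83.22917997146328
```

>>> {"api": "step_arm", "payload": {
  "steps": [
    [0,-12,0,0,0,0],
    [0,-8,20,0,0,0],
    [0,0,35,0,0,0],
    [-20,15,10,0,0,0],
    [-30,22,0,0,0,0],
    [-23,20,0,0,0,0],
    [0,0,-20,0,0,0],
    [0,0,-35,0,0,0],
    [0,0,0,0,0,0],
    [0,0,0,0,0,0]
  ],
  "gripper": 0.45,
  "force": 25
}}

```text
clock: 36.6
position: [0.5317, 0.1908, 0.1264]
ee_rot: [-0.178, -3.134, 0.001]
force: [0.6, 0.4, 1.5]
width: 0.45
gripper_force: 0.0
```

```bash
python3 o.py
```

```text
36.6 [0.5317 0.1908 0.1264] tq [ 0.07 -0.2  -0.02] F [0.6 0.4 1.5] w 41.4 0.0 83.48907308632522
```

>>> {"api": "step_arm", "payload": {
  "steps": [
    [0.5,0.5,-20,0,0,0],
    [0,0,-25,0,0,0],
    [0,0,-20,0,0,0],
    [0,0,-8,0,0,0],
    [0,0,0,0,0,0]
  ]
}}

```text
clock: 37.02
position: [0.5331, 0.1915, 0.0538]
ee_rot: [-0.18, -3.135, 0.0]
force: [-0.2, -0.6, -0.0]
width: 0.45
gripper_force: 0.0
```

>>> {"api": "step_arm", "payload": {
  "steps": [
    [0,0,0,0,0,0],
    [0,0,0,0,0,0],
    [0,0,0,0,0,0],
    [0,0,0,0,0,0],
    [0,0,0,0,0,0]
  ],
  "gripper": 0.1
}}

```text
clock: 37.43
position: [0.534, 0.1922, 0.0554]
ee_rot: [0.179, 3.135, 0.001]
force: [-0.3, -0.5, 7.5]
width: 0.226
gripper_force: 25.0
```

```bash
python3 o.py
```

```text
37.4333 [0.534  0.1922 0.0554] tq [-0.01 -0.13  0.07] F [-0.3 -0.5  7.5] w 20.8 25.00091850757599 83.46701840457311
```

>>> {"api": "step_arm", "payload": {
  "steps": [
    [-1,0.1,0,0,0,0],
    [-1,0.1,0,0,0,0],
    [0,0,0,0,0,0]
  ]
}}

```text
clock: 37.68
position: [0.5335, 0.1923, 0.0554]
ee_rot: [0.18, 3.132, 0.003]
force: [6.2, 0.4, 3.0]
width: 0.222
gripper_force: 25.0
```

```bash
python3 o.py
```

```text
37.6833 [0.5335 0.1923 0.0554] tq [-0.01 -1.42  0.03] F [6.2 0.4 3. ] w 20.5 25.00044733285904 83.43270099915034
```

>>> {"api": "step_arm", "payload": {
  "steps": [
    [4,-0.4,0,0,0,0],
    [3,-0.3,0,0,0,0],
    [0,0,0,0,0,0]
  ]
}}

```text
clock: 37.93
position: [0.5345, 0.1922, 0.055]
ee_rot: [-0.175, -3.132, 0.002]
force: [-16.6, -1.8, 20.8]
width: 0.228
gripper_force: 25.0
```

```bash
python3 o.py
```

```text
37.9333 [0.5345 0.1922 0.055 ] tq [-0.24  3.16 -0.01] F [-16.6  -1.8  20.8] w 20.9 25.003032088279724 83.59081992183303
```

>>> {"api": "step_arm", "payload": {
  "steps": [
    [-8,0.9,0,0,0,0],
    [-8,0.9,0,0,0,0],
    [-8,0.9,0,0,0,0],
    [-8,0.9,0,0,0,0],
    [0,0,0,0,0,0],
    [0,0,0,0,0,0],
    [0,0,0,0,0,0]
  ]
}}

```text
clock: 38.52
position: [0.5064, 0.1956, 0.0552]
ee_rot: [0.178, 3.135, 0.001]
force: [-0.7, -0.1, 8.9]
width: 0.222
gripper_force: 25.0
```

```bash
python3 o.py
```

```text
38.5167 [0.5064 0.1956 0.0552] tq [ 0.06 -0.1   0.07] F [-0.7 -0.1  8.9] w 20.4 25.001167953014374 83.51557948417741
```

>>> {"api": "step_arm", "payload": {
  "steps": [
    [6,-0.7,0,0,0,0],
    [6,-0.7,0,0,0,0],
    [6,-0.7,0,0,0,0],
    [6,-0.7,0,0,0,0],
    [4,-0.4,0,0,0,0],
    [3,-0.4,0,0,0,0],
    [0,0,0,0,0,0],
    [0,0,0,0,0,0],
    [0,0,0,0,0,0]
  ]
}}

```text
clock: 39.27
position: [0.5344, 0.1922, 0.0551]
ee_rot: [-0.176, -3.134, 0.001]
force: [-11.6, -1.0, 17.2]
width: 0.228
gripper_force: 25.0
```

```bash
python3 o.py
```

```text
39.2667 [0.5344 0.1922 0.0551] tq [-0.08  2.32 -0.01] F [-11.6  -1.   17.2] w 21.0 25.00245988368988 83.58166063220142
```

>>> {"api": "step_arm", "payload": {
  "steps": [
    [-3,0,0,0,0,0],
    [0,0,0,0,0,0],
    [0,0,0,0,0,0],
    [0,0,20,0,0,0],
    [0,0,35,0,0,0.1],
    [0,0,35,0,0,0.1],
    [0,0,30,0,0,0.1],
    [20,-3,0,0,0,0.11],
    [30,-4,0,0,0,0.11],
    [30,-3,0,0,0,0.108],
    [15,-2,0,0,0,0],
    [0,0,0,0,0,0],
    [0,0,0,0,0,0]
  ],
  "gripper": 0.4
}}

```text
clock: 40.35
position: [0.6292, 0.1789, 0.1733]
ee_rot: [0.796, -3.038, -0.001]
force: [-1.0, 1.0, 0.2]
width: 0.401
gripper_force: 0.0
```

```bash
python3 o.py
```

```text
40.35 [0.6292 0.1789 0.1733] tq [ 0.14 -0.02  0.02] F [-1.   1.   0.2] w 36.9 0.0 119.35738792324173
```

>>> {"api": "step_arm", "payload": {
  "steps": [
    [1,1,-20,0,0,0],
    [0,0,-20,0,0,0],
    [0,0,-10,0,0,0],
    [0,0,-4,0,0,0],
    [0,0,0,0,0,0]
  ]
}}

```text
clock: 40.77
position: [0.6291, 0.1802, 0.1195]
ee_rot: [0.799, -3.036, 0.0]
force: [-0.4, 0.5, -0.3]
width: 0.397
gripper_force: 0.0
```

>>> {"api": "step_arm", "payload": {
  "steps": [
    [0,0,0,0,0,0],
    [0,0,0,0,0,0],
    [0,0,0,0,0,0],
    [0,0,0,0,0,0],
    [0,0,0,0,0,0]
  ],
  "gripper": 0.05,
  "force": 30
}}

```text
clock: 41.18
position: [0.6308, 0.1799, 0.121]
ee_rot: [-0.797, 3.037, -0.001]
force: [0.1, -1.4, 4.0]
width: 0.151
gripper_force: 30.0
```

>>> {"api": "step_arm", "payload": {
  "steps": [
    [0,0,0,0,0,-0.03],
    [0,0,0,0,0,-0.03],
    [0,0,0,0,0,0]
  ]
}}

```text
clock: 41.43
position: [0.6309, 0.18, 0.121]
ee_rot: [-0.705, 3.06, -0.001]
force: [1.9, -1.3, 5.7]
width: 0.152
gripper_force: 30.7
```

```bash
python3 o.py
```

```text
41.4333 [0.6309 0.18   0.121 ] tq [-0.44 -0.44  0.68] F [ 1.9 -1.3  5.7] w 13.9 30.710376799106598 115.95948666742416
```

>>> {"api": "step_arm", "payload": {
  "steps": [
    [0,0,0,0,0,0.06],
    [0,0,0,0,0,0.06],
    [0,0,0,0,0,0.05],
    [0,0,0,0,0,0.05],
    [0,0,0,0,0,0.05],
    [0,0,0,0,0,0]
  ],
  "force": 60
}}

```text
clock: 41.93
position: [0.6308, 0.1797, 0.1209]
ee_rot: [-1.113, 2.937, 0.0]
force: [-0.5, -2.6, 7.0]
width: 0.169
gripper_force: 68.0
```

```bash
python3 o.py
```

```text
41.9333 [0.6308 0.1797 0.1209] tq [-0.38  0.05 -1.76] F [-0.5 -2.6  7. ] w 15.5 67.97571681439877 131.49768014234485
```

>>> {"api": "step_arm", "payload": {
  "steps": [
    [0,0,8,0,0,-0.06],
    [0,0,0,0,0,-0.06],
    [0,0,0,0,0,-0.06],
    [0,0,0,0,0,-0.06],
    [0,0,0,0,0,-0.06],
    [0,0,0,0,0,0]
  ]
}}

```text
clock: 42.43
position: [0.6288, 0.179, 0.123]
ee_rot: [0.659, -3.067, 0.001]
force: [10.2, 5.5, -35.6]
width: 0.15
gripper_force: 61.9
```

```bash
python3 o.py
```

```text
42.4333 [0.6288 0.179  0.123 ] tq [ 0.95 -2.36  1.3 ] F [ 10.2   5.5 -35.6] w 13.8 61.92858040148565 114.25343556737087
```

>>> {"api": "step_arm", "payload": {
  "steps": [
    [0,0,-9,0,0,0.06],
    [0,0,-7,0,0,0.03],
    [0,0,-3,0,0,0],
    [0,0,0,0,0,-0.06],
    [0,0,0,0,0,-0.06],
    [0,0,0,0,0,-0.04],
    [0,0,0,0,0,0]
  ],
  "force": 40
}}

```text
clock: 43.02
position: [0.6335, 0.1815, 0.1164]
ee_rot: [-0.55, 3.083, -0.001]
force: [-5.6, -9.5, 47.3]
width: 0.165
gripper_force: 57.2
```

```bash
python3 o.py
```

```text
43.0167 [0.6335 0.1815 0.1164] tq [-2.02  1.26  1.18] F [-5.6 -9.5 47.3] w 15.2 57.22011173609644 110.2337985548698
```

>>> {"api": "step_arm", "payload": {
  "steps": [
    [-2,0,11,0,0,0],
    [0,0,0,0,0,0.1],
    [0,0,0,0,0,0.06],
    [0,0,0,0,0,0]
  ],
  "gripper": 0,
  "force": 60
}}

```text
clock: 43.35
position: [0.6307, 0.1799, 0.1192]
ee_rot: [-0.802, 3.034, 0.001]
force: [13.2, 2.5, -13.4]
width: 0.15
gripper_force: 60.0
```

>>> {"api": "step_arm", "payload": {
  "steps": [
    [0,0,0,0,0,-0.1],
    [0,0,0,0,0,-0.1],
    [0,0,0,0,0,-0.1],
    [0,0,0,0,0,-0.1],
    [0,0,0,0,0,-0.1],
    [0,0,0,0,0,-0.08],
    [0,0,0,0,0,0]
  ]
}}

```text
clock: 43.93
position: [0.6245, 0.179, 0.1192]
ee_rot: [-0.107, -3.133, 0.007]
force: [-24.6, -3.0, 12.3]
width: 0.193
gripper_force: 54.7
```

```bash
python3 o.py
```

```text
43.9333 [0.6245 0.179  0.1192] tq [-0.57  5.49  0.2 ] F [-24.6  -3.   12.3] w 17.7 54.66383568942547 86.08397508829432
```

>>> {"api": "step_arm", "payload": {
  "steps": [
    [0,0,0,0,0,-0.06],
    [0,0,0,0,0,-0.06],
    [0,0,0,0,0,0],
    [0,0,0,0,0,0]
  ]
}}

```text
clock: 44.27
position: [0.6235, 0.1817, 0.1191]
ee_rot: [-0.283, -3.121, 0.002]
force: [-12.4, 1.1, 2.3]
width: 0.148
gripper_force: 60.5
```

```bash
python3 o.py
```

```text
44.2667 [0.6235 0.1817 0.1191] tq [0.23 2.68 0.82] F [-12.4   1.1   2.3] w 13.6 60.451780557632446 79.62071236234914
```

>>> {"api": "step_arm", "payload": {
  "steps": [
    [0,0,0,0,0,0.066],
    [0,0,0,0,0,0],
    [0,0,0,0,0,0]
  ]
}}

```text
clock: 44.52
position: [0.6235, 0.1813, 0.1191]
ee_rot: [-0.182, -3.128, 0.002]
force: [-12.7, 0.2, 3.3]
width: 0.144
gripper_force: 60.0
```

```bash
python3 o.py
```

```text
44.5167 [0.6235 0.1813 0.1191] tq [ 0.13  2.95 -0.19] F [-12.7   0.2   3.3] w 13.2 59.998013377189636 83.32483262336007
```

>>> {"api": "step_arm", "payload": {
  "steps": [
    [0,0,0,0,0,0],
    [0,0,0,0,0,0],
    [0,0,0,0,0,0],
    [0,0,20,0,0,0],
    [0,0,35,0,0,0],
    [0,0,35,0,0,0],
    [-30,-20,0,0,0,0],
    [-30,-25,0,0,0,0],
    [-30,-30,0,0,0,0],
    [-30,-30,0,0,0,0],
    [-20,-35,0,0,0,0],
    [-20,-35,0,0,0,0],
    [0,-25,0,0,0,0],
    [0,0,0,0,0,0]
  ],
  "gripper": 0.4
}}

```text
clock: 45.68
position: [0.4684, -0.025, 0.2101]
ee_rot: [-0.2, -3.135, 0.006]
force: [0.4, -0.5, -1.2]
width: 0.397
gripper_force: 0.0
```

```bash
python3 o.py; python3 - <<'E'
from h import *
t=shot('top','t20');shot('scene','s20')
g=cv2.cvtColor(t,cv2.COLOR_RGB2GRAY)
d=np.zeros_like(g);c=proj('top',(.630,.180,.114));cv2.circle(d,tuple(int(round(x)) for x in c),13,255,-1)
ys,xs=np.nonzero((g>95)&(d>0));P=np.array([onz('top',x,y,.134)[:2] for x,y in zip(xs,ys)]);e=P-P.mean(0);w,v=np.linalg.eigh(e.T@e);print(len(xs),P.mean(0),np.degrees(np.arctan2(v[1,1],v[0,1])))
for y in range(186,246):print(y,''.join(' .:-=+*#%@'[min(9,int(v)*10//200)] for v in g[y,182:245]))
# all bystanders moved? diff of first & last
E
```

```text
45.6833 [ 0.4684 -0.025   0.2101] tq [ 0.06 -0.16  0.01] F [ 0.4 -0.5 -1.2] w 36.5 0.0 82.71112479187406
99 [0.62398141 0.18221111] 176.54439031755678
186 ########%%%%%%%%%%%%%%%%%%%%%*-::-==-::::-#%%%%%%%%%%%%%%%%%%%%
187 #######%%%%%%%%%%%%%%%%%%%%%#*-:-=+*==--:-#%%%%%%%%%%%%%%%%%%%%
188 ######*%%%%%%%%%%%%%%%%%%%%#*-::-+**+=--:=#%%%%%%%%%%%%%%%%%%%%
189 ######*%%%%%%%%%%%%%%%%%%%%#=::::=++=-:::=#%%%%%%%%%%%%%%%%%%%%
190 ########%%%%%%%%%%%%%%%%##*+-::::::-:::::-#%%%%%%%%%%%%%%%%%%%%
191 #######%%%%%%%%%%%%%#****=-::::::::::::::-#%%%%%%%%%%%%%%%%%%%%
192 #######%%%%%%%%%%%%#+--==-::::::::::::::::+#%%%%%%%%%%%%%%%%%%%
193 ####*+%%%%%%%%%%%%%#=:::::::::::::::::::::-+#%%%%%%%%%%%%%%%%%%
194 ###*++#%%%%%%%%%%%%#=::::::::::::::::::::::-+**#%%%%%%%%%%%%%%%
195 ***+=+%%%%%%%%%%%%%#+-:::::::-+++=-:::::::::---=#%%%%%%%%%%%%%%
196 ++***#%%%%%%%%%%%%%#=::::::::=*##*=::::::::::::-*%%%%%%%%%%%%%%
197 **###%%%%%%%%%%%%%#*-::::::::+####=-::::::::::::=#%%%%%%%%%%%%%
198 ##%##%%%%%%%%%%%%%#=::::::::-*####=-::::::::::::=#%%%%%%%%%%%%%
199 %%%##%%%%%%%%%%%#*+-::::::::-*####=-:::::::::::-+%%%%%%%%%%%%
[... 2430 characters left out ...]
%%%%%%%%%%%%%%#=--=*
236 %#%%%#########*****+========++++===++*#####%%%%%%%%%%%%%%%=--=#
237 %#%%%#%%%%%%%%%%%###******==+**+==========++**######%%%%%%=--=#
238 %%%%%%%%#%%%%%%%%%%%%%####+-=+++===++=============++*#####=--+#
239 %%%#%%%%%%%%%%%%%%%%%%%%%#=-:-----=******++===============--=*#
240 #%%#%%%%%%%%%%%%%%%%%%%%%*-::::::-=**###%##******===========*#%
241 %%%%%%%%%%%%%%%%%%%%%%%%%*=--::::-==+#%%%%%%%%%##********++*#%%
242 %%%%%%%%%%%%%%%%%%%%%%%%%#**+===-===*#%%%%%%%%%%%%%###%%####%%%
243 %%%%%%%%%%%%%%%%%%%%%%%%%%%###******##%%%%%##%%%%%%%%%%%%%%%%%%
244 #%%%%#%%%%%%%%%%%%%%%%%%%%%%###%%###%%%%%%%%%#%%%%%%%%%%%%%%%%%
245 ##%%%%%%%%%%%%%%%%%%%%%%%%%##%%%%##%%%%%%%%%%%%%%%%%%%%%%%%%%%%
```

```bash
python3 - <<'E'
from h import *
n=onz('top',212,216.5,.126)[:2]-[.630,.180];f=onz('top',211.4,224.4,.112)[:2]-[.630,.180]
print('angle err',np.arctan2(*n[::-1])-np.arctan2(*f[::-1]))
a=cv2.imread('pics/t5.png').astype(int);b=cv2.imread('pics/t20.png').astype(int)
for k,(x,y) in dict(obj=(420,244),jar=(364,252),eye=(392,249),stb=(355,170),sta=(160,252),beaker=(266,212),petri=(181,188),box=(117,244)).items():
    A,B=[cv2.cvtColor(i[y-16:y+16,x-16:x+16].astype(np.uint8),cv2.COLOR_BGR2GRAY).astype(np.float32) for i in(a,b)]
    print(k,cv2.phaseCorrelate(A,B))
E
```

```text
angle err 0.00906851752282023
obj ((-0.020032187732400786, -0.007551971194825313), 1.0034217232023366)
jar ((0.016537736837221928, 0.08199668927568382), 0.9979706206358969)
eye ((0.008455911833692653, 0.01350470484332611), 1.000161689473316)
stb ((0.01667300009636996, -0.024022467506114253), 0.9927582151722163)
sta ((-3.9554393175496543, 0.041051015609163244), 0.1629332355223596)
beaker ((0.4184333955039303, -0.1894301980415385), 0.49356701178476214)
petri ((0.014499695066129803, 0.09515978103967804), 0.9631223171018064)
box ((-0.09900791027955691, -0.524701689630561), 0.5277934628538787)
```

```bash
python3 - <<'E'
from h import *
print(job.sign_off())
E
```

```text
the job is handed in; nothing more can be done
None
```

I handed the job in at about 46 s of the 72 s, with no verdict shown. The objective stands on the cork pad, the drawer is home in its catch (I pulled it out about 28 mm and pushed it back while checking), and the turret nose measures about 0.01 rad from the fin. The turret went over its click only with a hard twist, about 3 N m instead of the stated 0.2. The bystanders I could compare showed no shift, except that stand_a, the beaker and the slide box gave no clear reading.

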